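# Scrape the chips off a machine plate into a bowl from the pile

### The arm

A 6-joint arm with a two-finger parallel gripper is mounted at the origin on the work surface. World frame = base frame: x ahead of the robot, y to its left, z up, the work surface at z = 0. Lengths are in m, angles in rad, forces in N, time in s.
With the tool pointing down it reaches from about 0.225 to 0.875 m from the base axis. Payload 3.4 kg.
Tool frame: the origin (TCP) lies on the mounting face of the last link; the fingertips stand 173 mm ahead of it and the grasp point (between the pads) lies 155 mm ahead of it; z points along the fingers, y is the line along which they close (so a half turn about z gives the same grasp; the last joint's range is limited). The gripper opens to 85 mm and grips with 20 to 120 N. Pads are 22 mm wide; open, the fingers measure 114 mm over their backs; the gripper's body (76 mm by 85 mm) begins 54 mm behind the grasp point. The pads swing forward as they close: fully open they stand 13 mm farther back than shut.
Start: joints at [-1.459, 0.276, 1.505, -0, 1.361, -0.121], TCP at [0.133, -0.56, 0.405] pointing down, gripper open.
Joint ranges: [-2.89, 2.89], [-0.75, 2.08], [0.22, 2.7], [-1.18, 4.32], [0.11, 2.71], [-2.7, 2.7]. Speed limits (rad/s): [2.57, 2.57, 3.14, 3.14, 3.14, 3.14].

### API

Orientations are given as a unit quaternion [w, x, y, z].
In Python, from rig import manip gives the robot as it stands.
- The arm moves only by the tool carry_out, never from a script. Its arguments are lists of equal length, an entry for each row: "linear": the shift along the world's x, y, z each as a share of 500 mm, from -1 to 1, a list of three; "angular": the turn, a rotation vector about the world's x, y, z each as a share of 0.08 rad, from -1 to 1, a list of three; "hand": the opening, from 0 (shut) to 1 (fully open). In form: {"linear": [[x, y, z], ...], "angular": [[rx, ry, rz], ...], "hand": [hand, ...]}. A call has 1 to 8 rows; each row shifts and turns the commanded pose from where the row before left it; what a row does not reach is not made up. A row lasts 1/12 s, in which the tool goes at most 41.7 mm and 7.16 degrees, less where a joint would pass 70% of its speed; a pose out of reach is approached as far as the arm can. A call with a number of a shift or a turn outside -1 to 1 is refused whole. A call with a gripper value outside its range is refused whole. The fingers move at their own pace and stop on an object; "force" is the grip in N (left out, the last holds). Time passes only in rows, so rows that do not move let the fingers close. It gives the time, the measured TCP pose, the force, the opening and the grip force at its end, in the units of the state.
- manip.get_state(): the state, without advancing time (a new reading comes with each control period).
- manip.get_image(name): name is "scene" or "side" or "wrist"; returns the picture (384x512x3 uint8, red, green, blue); there is no depth.
- manip.camera_params(name): a dict with "fx", "fy", "cx", "cy" (pixels), "view" (4x4, takes a point from world to camera coordinates); the wrist camera has in their place "hand_eye" (4x4, takes a point from camera to tool coordinates, whose origin is the TCP and whose axes are the flange's). Camera axes: x right, y down, z forward; pixel columns grow to the right and rows downward; lengths in m; the calibration is good to about 2 mm. A picture is of the moment at which its call begins: read the wrist's pose just before it. camera_params takes no time and is no camera call.
- manip.sign_off(): hands the job in; it is judged then, once.
The state is a dict: "clock": time; "qpos": joint angles; "qd": joint speeds; "effort": joint torques, N m; "position": TCP position; "ee_rot": TCP orientation; "contact_force": force on the tool from outside, world axes, zero at the start; "moment": the same for the moment, N m; "width": finger opening in m; "gripper_force": force on a finger pad.
Only numpy, scipy, OpenCV 4.12 (cv2) and the standard library are available. Lean on these libraries where they do the work, as an engineer would, in place of code of your own. Each camera call takes 0.05 s, during which the arm holds its last target. There are 200 camera calls.

### The job

Take the top bowl off the nested pile, leaving the other two bowls in their place, stand it upright on the bench in front of the machine plate, slide it squarely in under the middle of the overhanging front edge until you feel its rim gently meet the hidden stop bar, and let go of it there. Then take the scraper block, set it squarely on the free back part of the plate, press it down lightly but noticeably (more than its own weight, without ramming) and scrape all four chips over the front edge into the bowl, never touching them with the gripper. Leave the scraper standing on the plate, let go, and do not disturb the other things on the bench.

Things in the scene. Friction and masses are not known exactly. Their poses are not given: they have to be found in the camera images.
- bowl_top: top one of three alike steel parts bowls nested in a pile: 150 mm across the rim, 60 mm tall; solid foot 72 mm across, 18 mm tall, then a straight conical wall flaring from 90 mm across at height 18 mm to 150 mm at height 60 mm. Wall 3 mm thick, inner floor at height 22 mm. 0.2 to 0.4 kg. Origin: centre of the foot's underside, z up. Held by one side of the rim it may sag a few degrees
- bowl_rim (a point): centre of the top bowl's mouth, level with its rim. The wall leans outward 35 degrees from vertical. In the pile this rim stands 22 mm above the next one, so only about 14 mm of wall below the rim can be pinched, best with fingers leaned along the wall
- bowl_mid: middle bowl, same shape; its foot stands loosely (about 5 mm play) on the floor of the lowest bowl
- bowl_low: lowest bowl, same shape, standing on the bench to the left or to the right of the plate
- plate: fixed machine base plate: aluminium slab 160 (x) x 180 (y) x 18 mm, top 88 and underside 70 mm above the bench, on a grey foot block spanning x = -10 to +80 mm. Below the slab's front overhang a rigid steel stop bar, 90 mm wide, 44 to 66 mm high, is set anew each time: its front face lies somewhere from x = -16 to -41 mm. Origin on the bench under the slab's centre; -x is the front
- plate_edge (a point): middle of the slab's front edge, on its top face; axes as the plate's; -x faces the robot within 15 degrees. The slab overhangs its foot block by 70 mm here, hiding the stop bar, which is best found by touch and must not be rammed. The chips lie from 13 to 100 mm behind this edge, within 43 mm of the centre line; the rest of the slab behind them is free
- scraper: scraper block: flat steel foot 36 (x) x 130 (y) x 20 mm with an upright wooden grip 24 (x) x 90 (y) mm from 20 to 80 mm height; stands on the bench on the other side of the plate than the pile. 0.24 to 0.4 kg. Origin: centre of the foot's underside, z up; it scrapes with a long face of the foot, either way along its x
- chip0: loose steel chip (offcut), about 24 x 17 x 6 mm (two are L-shaped, two are little bars), lying on the plate's top; origin near the middle of its underside
- chip1: loose steel chip (offcut), about 24 x 17 x 6 mm (two are L-shaped, two are little bars), lying on the plate's top; origin near the middle of its underside
- chip2: loose steel chip (offcut), about 24 x 17 x 6 mm (two are L-shaped, two are little bars), lying on the plate's top; origin near the middle of its underside
- chip3: loose steel chip (offcut), about 24 x 17 x 6 mm (two are L-shaped, two are little bars), lying on the plate's top; origin near the middle of its underside
- bottle: red plastic bottle with a blue cap, 48 mm across, 120 mm tall, standing beyond the work on the left; origin at its underside centre; a bystander
- tin: grey jar with a black lid, 64 mm across, 70 mm tall, beyond the work on the right; origin at its underside centre; a bystander
- wrench: steel wrench 170 mm long lying flat near the robot on the left; a bystander
- hammer: hammer 240 mm long lying at the far right; a bystander
- pulley: aluminium belt pulley, 70 mm across, 32 mm tall, lying near the robot on the right; origin at its underside centre; a bystander
Not all that is in view belongs to the job. Leave any brown look-alike of the plate alone.

How it is judged:
By the outcome, as a careful person would: the job done as asked, in the order asked, and still so for the second after the job is handed in, with the robot touching nothing.
It also fails if it takes over 58 s, if anything falls off the work surface, if the arm or the gripper's body presses on something with over 40 N, if the wrist force passes 120 N, or if a joint passes its speed limit or range.

## Working session

There is one attempt and no reset: what is moved stays moved. The work goes in short steps, Python scripts to look and compute and a tool call to move; the robot and the scene stay as the last step left them, time stands still between calls to the robot, and variables do not carry over. Pictures are saved under pics/ and viewed, at most 10 in all, crops included, and the job is handed in when it is done.

Besides the shell and the picture viewer there is one more tool, called after "Call:" as name(argument=value, ...), one argument or row to a line, values as JSON. carry_out: Moves the arm, as the interface text tells. Its arguments: {"type":"object","properties":{"linear":{"type":"array"},"angular":{"type":"array"},"hand":{"type":"array"},"force":{"type":"number"}},"required":["linear","angular","hand"]}

```bash
ls; mkdir -p pics; cat > h.py <<'E'
import numpy as np, cv2, json
from rig import manip
from scipy.spatial.transform import Rotation as R
def snap(n,f):
    s=manip.get_state(); im=manip.get_image(n); cv2.imwrite(f'pics/{f}.png',im[:,:,::-1])
    np.save(f'pics/{f}.npy',np.r_[s['position'],s['ee_rot']]); return im
def cam(n,f=None):
    p=manip.camera_params(n)
    K=np.array([[p['fx'],0,p['cx']],[0,p['fy'],p['cy']],[0,0,1]])
    if 'view' in p: V=np.array(p['view'])
    else:
        a=np.load(f'pics/{f}.npy'); T=np.eye(4); T[:3,:3]=R.from_quat(np.r_[a[4:],a[3]]).as_matrix(); T[:3,3]=a[:3]
        V=np.linalg.inv(T@np.array(p['hand_eye']))
    return K,V
def proj(n,P,f=None):
    K,V=cam(n,f); P=np.atleast_2d(P); c=P@V[:3,:3].T+V[:3,3]; c=c@K.T; return c[:,:2]/c[:,2:]
def ray(n,uv,f=None):
    K,V=cam(n,f); uv=np.atleast_2d(np.array(uv,float)); d=np.c_[uv,np.ones(len(uv))]@np.linalg.inv(K).T@V[:3,:3]
    return -V[:3,:3].T@V[:3,3], d/np.linalg.norm(d,axis=1)[:,None]
def onz(n,uv,z,f=None):
    o,d=ray(n,uv,f); return o+d*((z-o[2])/d[:,2])[:,None]
def tri(rs):
    A=np.zeros((3,3));b=np.zeros(3)
    for o,d in rs:
        M=np.eye(3)-np.outer(d[0],d[0]);A+=M;b+=M@o
    x=np.linalg.solve(A,b); return x,[np.linalg.norm((np.eye(3)-np.outer(d[0],d[0]))@(x-o)) for o,d in rs]
E
python3 - <<'E'
from h import *
np.set_printoptions(precision=3,suppress=True)
a=snap('scene','s0');b=snap('side','d0');c=snap('wrist','w0')
cv2.imwrite('pics/both.png',cv2.resize(np.hstack([a,b]),None,fx=.78,fy=.78)[:,:,::-1])
for n in('scene','side','wrist'):
    p=manip.camera_params(n);print(n,{k:np.array(v).round(3).tolist() for k,v in p.items()})
print(manip.get_state())
E
```

```text
pics
scene {'fx': 405.734, 'fy': 405.734, 'cx': 253.272, 'cy': 191.614, 'view': [[-0.281, 0.96, 0.016, 0.195], [0.731, 0.225, -0.644, -0.318], [-0.622, -0.169, -0.764, 1.474], [0.0, 0.0, 0.0, 1.0]]}
side {'fx': 410.209, 'fy': 410.209, 'cx': 248.272, 'cy': 190.71, 'view': [[0.969, -0.246, -0.018, -0.54], [-0.159, -0.57, -0.806, 0.124], [0.188, 0.784, -0.592, 1.085], [0.0, 0.0, 0.0, 1.0]]}
wrist {'fx': 311.401, 'fy': 311.401, 'cx': 254.202, 'cy': 192.308, 'hand_eye': [[0.0, -0.95, -0.313, 0.08], [1.0, 0.0, -0.001, -0.001], [0.001, -0.313, 0.95, 0.031], [0.0, 0.0, 0.0, 1.0]]}
{'clock': 0.15, 'qpos': array([-1.459,  0.276,  1.506, -0.   ,  1.361, -0.121]), 'qd': array([-0.001, -0.002, -0.004,  0.001, -0.001,  0.002]), 'effort': array([ -0.   , -41.714, -24.603,  -0.   ,   0.008,   0.   ]), 'position': array([ 0.133, -0.559,  0.404]), 'ee_rot': array([-0.001,  0.993,  0.116,  0.   ]), 'contact_force': array([-0.387, -1.334, -0.476]), 'moment': array([ 0.01 , -0.002, -0.029]), 'gripper_force': 0.0, 'width': 0.08558004772576293}
```

View pics/both.png

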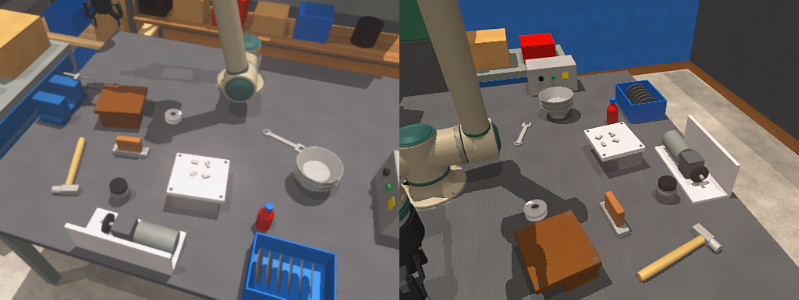

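```bash
python3 - <<'E'
from h import *
a=cv2.imread('pics/s0.png');b=cv2.imread('pics/d0.png')
def cr(i,u,v,w=66,h=75): return cv2.resize(i[v-h:v+h,u-w:u+w],(264,300),interpolation=cv2.INTER_CUBIC)
t=np.hstack([cr(a,254,226),cr(a,408,218),cr(a,165,188)])
u=np.hstack([cr(b,275,184),cr(b,201,130),cr(b,275,270)])
cv2.imwrite('pics/c1.png',np.vstack([t,u]))
for x in [(254,226,0.088),(408,200,.1),(165,190,.02),(222,150,0.03),(157,137,0.07),(340,280,.05),(152,243,.05)]: print(x,onz('scene',x[:2],x[2]).round(3))
E
```

```text
(254, 226, 0.088) [[ 0.636 -0.017  0.088]]
(408, 200, 0.1) [[0.447 0.347 0.1  ]]
(165, 190, 0.02) [[ 0.542 -0.311  0.02 ]]
(222, 150, 0.03) [[ 0.346 -0.204  0.03 ]]
(157, 137, 0.07) [[ 0.39  -0.398  0.07 ]]
(340, 280, 0.05) [[0.7   0.215 0.05 ]]
(152, 243, 0.05) [[ 0.735 -0.255  0.05 ]]
```

View pics/c1.png

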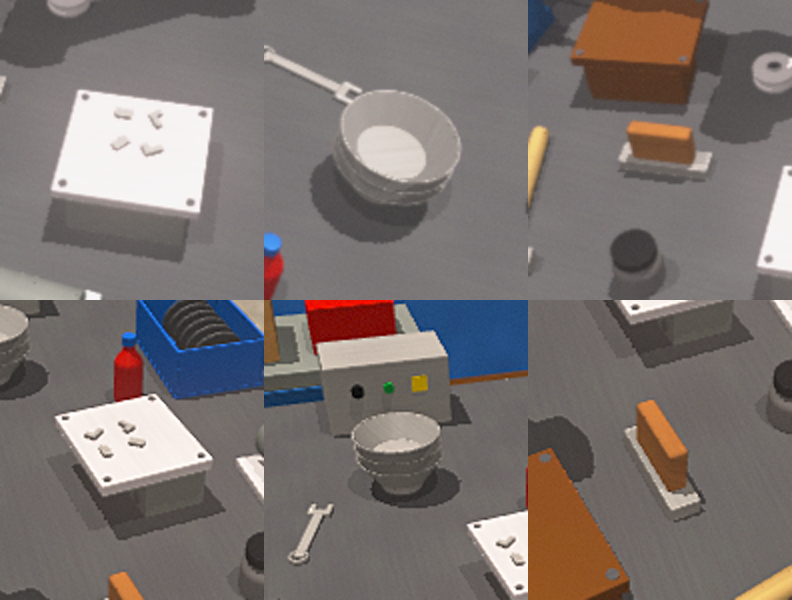

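```bash
python3 - <<'E'
from h import *
np.set_printoptions(precision=4,suppress=True)
def quad(n,f,c,lo):
    g=cv2.imread(f'pics/{f}.png'); g=g.min(2)
    for t in lo:
        m=(g>t).astype('uint8'); m=cv2.morphologyEx(m,cv2.MORPH_CLOSE,np.ones((7,7)))
        k,l,s,_=cv2.connectedComponentsWithStats(m,connectivity=4); i=l[c[1],c[0]]
        if i==0: continue
        cs,_=cv2.findContours((l==i).astype('uint8'),0,2); h=cv2.convexHull(cs[0])
        q=cv2.approxPolyDP(h,6,True)[:,0]; print(n,t,s[i,4],q.tolist())
quad('scene','s0',(254,237),[150,170,190,205]); quad('side','d0',(285,180),[150,170,190,205])
S=[(227,197),(294.5,205),(287,257.5),(214,247)];D=[(236.5,164),(286.5,156.5),(314.5,188),(261.5,204)]
# scene tl=front-right(y-)... match by ground pts
print(onz('scene',S,.088)); print(onz('side',D,.088))
print('bowl',onz('scene',(410,210),.104), onz('side',(201-66+(397-264)/2,130-75+(435-300)/2),.104))
# scraper foot scene corners & grip top
print('scr',onz('scene',[(99+(620-528)/2,113+165/2),(99+(706-528)/2,113+176/2)],.0),onz('scene',[(99+(629-528)/2,113+61),(99+(692-528)/2,113+65)],.08))
print('scr side',onz('side',[(209+(639-528)/2,195+102/2),(209+(686-528)/2,195+160/2)],.08))
E
```

```text
scene 150 3913 [[226, 196], [294, 205], [287, 257], [214, 246]]
scene 170 3809 [[227, 196], [294, 205], [286, 257], [213, 245]]
scene 190 3746 [[227, 196], [293, 205], [287, 256], [214, 245]]
scene 205 3713 [[227, 196], [293, 205], [287, 256], [214, 245]]
side 150 2192 [[314, 187], [260, 202], [236, 167], [286, 156]]
side 170 2151 [[314, 187], [260, 202], [237, 167], [286, 156]]
side 190 2113 [[314, 187], [259, 201], [237, 167], [286, 156]]
side 205 2107 [[314, 187], [260, 201], [237, 167], [286, 156]]
[[ 0.5665 -0.1112  0.088 ]
 [ 0.5405  0.0657  0.088 ]
 [ 0.6999  0.0831  0.088 ]
 [ 0.7225 -0.0913  0.088 ]]
[[ 0.5432  0.0785  0.088 ]
 [ 0.6964  0.0783  0.088 ]
 [ 0.7171 -0.094   0.088 ]
 [ 0.5623 -0.1227  0.088 ]]
bowl [[0.4826 0.3526 0.104 ]] [[0.4827 0.3385 0.104 ]]
scr [[ 0.5638 -0.3677 -0.    ]
 [ 0.5463 -0.2402  0.    ]] [[ 0.5451 -0.3467  0.08  ]
 [ 0.5332 -0.2571  0.08  ]]
scr side [[ 0.5298 -0.2631  0.08  ]
 [ 0.5532 -0.3595  0.08  ]]
```

Call:
carry_out(
  linear=[
    [0.05,0.06,0.004],
    [0.05,0.06,0.004],
    [0.05,0.06,0.004],
    [0.05,0.06,0.004],
    [0.05,0.06,0.004],
    [0.05,0.06,0.004],
    [0.05,0.06,0.004],
    [0.05,0.06,0.004],
  ],
  angular=[
    [0,0,1],
    [0,0,1],
    [0,0,1],
    [0,0,1],
    [0,0,1],
    [0,0,1],
    [0,0,1],
    [0,0,1],
  ],
  hand=[1,1,1,1,1,1,1,1],
)

```text
clock: 0.82
position: [0.3333, -0.3177, 0.4207]
ee_rot: [-0.0, 0.906, 0.424, 0.0]
contact_force: [1.1, 0.4, 0.3]
width: 0.0851
gripper_force: 0.0
```

Call:
carry_out(
  linear=[
    [0.05,0.06,0.004],
    [0.05,0.06,0.004],
    [0.05,0.06,0.004],
    [0.05,0.06,0.004],
    [0.05,0.06,0.004],
    [0.05,0.06,0.004],
    [0,0,0],
    [0,0,0],
  ],
  angular=[
    [0,0,1],
    [0,0,1],
    [0,0,1],
    [0,0,1],
    [0,0,1],
    [0,0,1],
    [0,0,1],
    [0,0,1],
  ],
  hand=[1,1,1,1,1,1,1,1],
)

```text
clock: 1.48
position: [0.4839, -0.1373, 0.4324]
ee_rot: [-0.0, 0.724, 0.689, 0.0]
contact_force: [-0.1, -0.1, -0.3]
width: 0.0856
gripper_force: 0.0
```

```bash
python3 - <<'E'
from h import *
snap('wrist','w1'); s=manip.get_state(); print(s['clock'],s['qpos'].round(3),s['position'].round(4),s['ee_rot'].round(4))
E
```

```text
1.5333 [-0.417  0.151  1.602 -0.     1.389 -0.368] [ 0.4833 -0.1381  0.4323] [-4.000e-04  7.240e-01  6.898e-01 -2.000e-04]
```

Call:
carry_out(
  linear=[
    [-0.02,0.075,0],
    [-0.02,0.075,0],
    [-0.02,0.075,0],
    [-0.02,0.075,0],
    [-0.02,0.075,0],
    [-0.02,0.075,0],
    [0,0,0],
    [0,0,0],
  ],
  angular=[
    [0,0,1],
    [0,0,1],
    [0,0,1],
    [0,0,1],
    [0,0,1],
    [0,0,1],
    [0,0,1],
    [0,0,0],
  ],
  hand=[1,1,1,1,1,1,1,1],
)

```text
clock: 2.2
position: [0.4216, 0.0871, 0.4327]
ee_rot: [0.0, 0.508, 0.862, 0.0]
contact_force: [0.2, 0.1, 0.1]
width: 0.0855
gripper_force: 0.0
```

```bash
python3 - <<'E'
from h import *
snap('wrist','w2'); s=manip.get_state(); print(s['clock'],s['qpos'].round(3),s['position'].round(4),s['ee_rot'].round(4))
a=cv2.imread('pics/w1.png');b=cv2.imread('pics/w2.png')
cv2.imwrite('pics/w12.png',cv2.resize(np.hstack([a,b]),(800,300)))
E
```

```text
2.25 [ 3.900e-02  3.900e-02  1.731e+00 -1.000e-03  1.372e+00 -4.620e-01] [0.4223 0.086  0.4327] [ 3.000e-04  5.097e-01  8.603e-01 -2.000e-04]
```

View pics/w12.png

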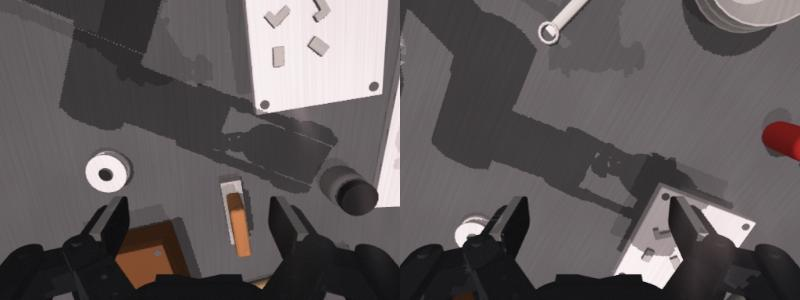

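Call:
carry_out(
  linear=[
    [0.053,-0.057,0.01],
    [0.053,-0.057,0.01],
    [0.053,-0.057,0.01],
    [0.053,-0.057,0.01],
    [0.053,-0.057,0.01],
    [0.053,-0.057,0.01],
    [0,0,0],
    [0,0,0],
  ],
  angular=[
    [0,0,-0.75],
    [0,0,-0.75],
    [0,0,-0.75],
    [0,0,-0.75],
    [0,0,-0.75],
    [0,0,-0.75],
    [0,0,0],
    [0,0,0],
  ],
  hand=[1,1,1,1,1,1,1,1],
)

```text
clock: 2.92
position: [0.5829, -0.0893, 0.4615]
ee_rot: [-0.0, 0.658, 0.753, -0.001]
contact_force: [0.2, 0.1, -0.3]
width: 0.0851
gripper_force: 0.0
```

```bash
python3 - <<'E'
from h import *
snap('wrist','w3')
E
```

Call:
carry_out(
  linear=[
    [-0.025,0.075,0],
    [-0.025,0.075,0],
    [-0.025,0.075,0],
    [-0.025,0.075,0],
    [-0.025,0.075,0],
    [-0.025,0.075,0],
    [-0.025,0.075,0],
    [-0.025,0.075,0],
  ],
  angular=[
    [0,0,0.75],
    [0,0,0.75],
    [0,0,0.75],
    [0,0,0.75],
    [0,0,0.75],
    [0,0,0.75],
    [0,0,0],
    [0,0,0],
  ],
  hand=[1,1,1,1,1,1,1,1],
)

```text
clock: 3.63
position: [0.4793, 0.2158, 0.463]
ee_rot: [-0.0, 0.51, 0.86, 0.0]
contact_force: [0.5, 0.7, 0.6]
width: 0.0856
gripper_force: 0.0
```

Call:
carry_out(
  linear=[
    [0,0,0],
    [0,0,0],
  ],
  angular=[
    [0,0,0],
    [0,0,0],
  ],
  hand=[1,1],
)

```text
clock: 3.8
position: [0.4796, 0.2161, 0.4629]
ee_rot: [-0.0, 0.508, 0.861, -0.0]
contact_force: [0.7, 0.2, 0.2]
width: 0.0855
gripper_force: 0.0
```

```bash
python3 - <<'E'
from h import *
snap('wrist','w4'); 
E
```

Call:
carry_out(
  linear=[
    [0.06,-0.03,0],
    [0.06,-0.03,0],
    [0.06,-0.03,0],
    [0,0,0],
    [0,0,0],
  ],
  angular=[
    [0,0,0],
    [0,0,0],
    [0,0,0],
    [0,0,0],
    [0,0,0],
  ],
  hand=[1,1,1,1,1],
)

```text
clock: 4.27
position: [0.5731, 0.1667, 0.4618]
ee_rot: [-0.0, 0.511, 0.859, -0.001]
contact_force: [0.0, 0.4, 0.0]
width: 0.0854
gripper_force: 0.0
```

```bash
python3 - <<'E'
from h import *
snap('wrist','w5'); s=manip.get_state(); print(s['clock'],s['qpos'].round(3),s['position'].round(4),s['ee_rot'].round(4))
I=[cv2.imread(f'pics/w{i}.png') for i in (3,4,5)]
cv2.imwrite('pics/w345.png',cv2.resize(np.vstack([np.hstack(I[:2]),np.hstack([I[2],I[2]*0])]),(800,600)))
E
```

```text
4.3167 [ 0.168  0.284  1.354 -0.     1.506 -0.33 ] [0.572  0.1676 0.4621] [-7.000e-04  5.109e-01  8.596e-01 -6.000e-04]
```

View pics/w345.png

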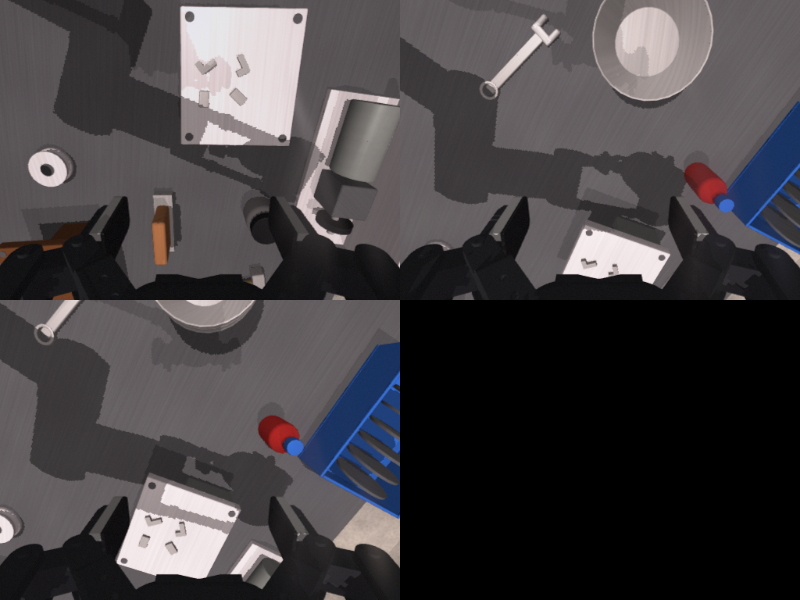

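```bash
python3 - <<'E'
from h import *
np.set_printoptions(precision=4,suppress=True)
a=cv2.imread('pics/w4.png')[0:150,230:430];b=cv2.imread('pics/w5.png')[0:60,180:350]
c=np.zeros((600,800,3),'uint8');c[:]=cv2.resize(a,(800,600),interpolation=cv2.INTER_CUBIC);cv2.imwrite('pics/c2.png',c)
g=cv2.imread('pics/w3.png').min(2)
C=np.array([(181,6),(307,9),(289,146),(181,144)],np.float32)*1.28
cc=cv2.cornerSubPix(cv2.GaussianBlur(g,(3,3),0),C.reshape(-1,1,2).copy(),(5,5),(-1,-1),(3,50,.01))[:,0]
print(C,cc);P=onz('wrist',cc,.088,'w3');print(P,P.mean(0))
for i in range(4):print(np.linalg.norm(P[i]-P[i-1]))
# height check: triangulate corners with w3 + scene
S=[(293.5,204.5),None,None,None]
for k,(s) in zip(range(4),[(294,205),(287,257),(214,246),(227,196.5)]):
    print(tri([ray('wrist',cc[k],'w3'),ray('scene',s)]))
E
```

```text
[[231.68   7.68]
 [392.96  11.52]
 [369.92 186.88]
 [231.68 184.32]] [[231.0057   7.74  ]
 [393.2788  10.7423]
 [369.3391 185.9463]
 [231.6591 183.8261]]
[[ 0.539   0.0636  0.088 ]
 [ 0.6954  0.0821  0.088 ]
 [ 0.7166 -0.0945  0.088 ]
 [ 0.5595 -0.1132  0.088 ]] [ 0.6276 -0.0155  0.088 ]
0.1779472586767356
0.15746246841734146
0.17781979197603776
0.15814916339421195
(array([0.5388, 0.0641, 0.0854]), [np.float64(4.270442417872022e-05), np.float64(4.270442417882352e-05)])
(array([0.6966, 0.0827, 0.0849]), [np.float64(0.00018922398504769646), np.float64(0.0001892239850476753)])
(array([ 0.7178, -0.0942,  0.0848]), [np.float64(0.0010440763741477786), np.float64(0.0010440763741477986)])
(array([ 0.5593, -0.1146,  0.081 ]), [np.float64(0.0007192196912643302), np.float64(0.0007192196912643603)])
```

View pics/c2.png

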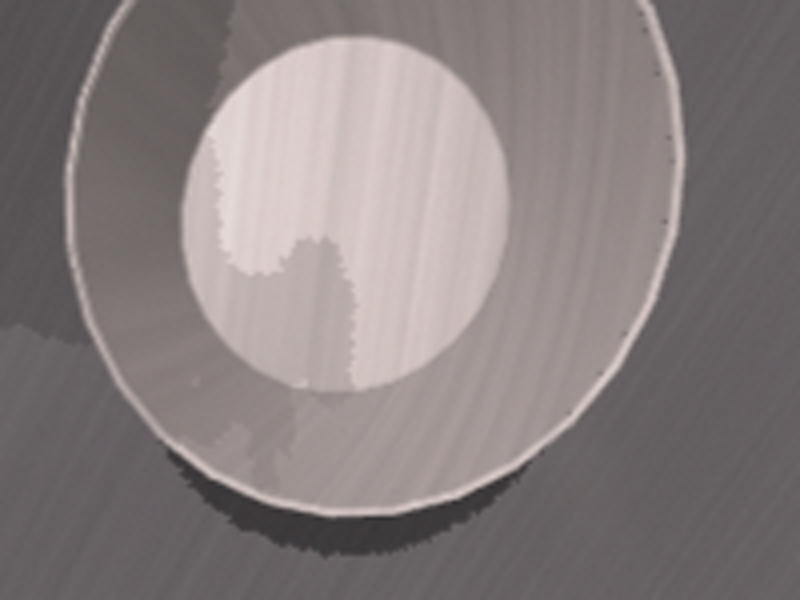

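```bash
python3 - <<'E'
from h import *
from scipy.optimize import least_squares
np.set_printoptions(precision=4,suppress=True)
e=np.array([(66,180),(69,240),(108,360),(165,443),(250,495),(345,517),(450,498),(530,457),(605,388),(662,280),(685,155),(672,60),(100,45)])/4.+[230,0]
# w5 arc: bottom edge of bright bowl per column
g=cv2.imread('pics/w5.png').max(2); pts=[]
for u in range(215,315,8):
    col=g[:60,u].astype(int); j=[v for v in range(3,55) if col[v-1:v+1].min()>130]; pts.append((u,max(j)+.5 if j else -1))
print(pts)
pts=np.array([p for p in pts if p[1]>0])
def res(p,w5=True,fr=False):
    r=p[3] if fr else .075
    a=np.linalg.norm(onz('wrist',e,p[2],'w4')[:,:2]-p[:2],axis=1)-r
    if not w5:return a
    b=np.linalg.norm(onz('wrist',pts,p[2],'w5')[:,:2]-p[:2],axis=1)-r
    return np.r_[a,b]
for k in [dict(w5=False),dict(),dict(fr=True)]:
    s=least_squares(res,[.48,.345,.1,.075][:4 if 'fr' in k else 3],kwargs=k,loss='soft_l1',f_scale=.001);print(s.x,res(s.x,**k)*1000)
c=onz('scene',(410,210),.104);print(c,onz('side',(201.5,122.5),.104))
E
```

```text
[(215, 17.5), (223, 23.5), (231, 27.5), (239, 30.5), (247, 32.5), (255, 34.5), (263, 33.5), (271, 33.5), (279, 31.5), (287, 29.5), (295, 25.5), (303, 21.5), (311, 14.5)]
[0.4815 0.3518 0.1   ] [ 0.236  -0.1393 -0.8268  0.4629 -0.0444  0.4279 -0.274  -0.1904  0.3102
 -0.2324  0.075  -0.0159  0.0828]
[0.4806 0.3521 0.1022] [-0.5764 -0.7887 -1.1034  0.4642  0.1971  0.8154  0.1641  0.1933  0.5458
 -0.2516 -0.2734 -0.6253 -1.0442  0.2758  0.5291  0.2584  0.0641 -0.1274
  0.4871 -0.6816 -0.2199 -0.6775 -0.3314 -0.7721 -0.322  -1.0816]
[0.4808 0.3506 0.1052 0.0738] [ 0.0766 -0.3208 -1.0396  0.22   -0.2634  0.2412 -0.3856 -0.2411  0.3226
 -0.1348  0.2299  0.1715  0.0034  0.3088  0.5882  0.3512  0.1933  0.041
  0.6904 -0.4251  0.0772 -0.3286  0.0631 -0.321   0.1773 -0.5161]
[[0.4826 0.3526 0.104 ]] [[0.4827 0.3385 0.104 ]]
```

Call:
carry_out(
  linear=[
    [-0.0505,0.0131,-0.0356],
    [-0.0505,0.0131,-0.0356],
    [-0.0505,0.0131,-0.0356],
    [-0.0505,0.0131,-0.0356],
    [-0.0505,0.0131,-0.0356],
    [-0.0505,0.0131,-0.0356],
    [-0.0505,0.0131,-0.0356],
    [-0.0505,0.0131,-0.0356],
  ],
  angular=[
    [0,0,0.84],
    [0,0,0.84],
    [0.563,-0.771,0],
    [0.563,-0.771,0],
    [0.563,-0.771,0],
    [0.563,-0.771,0],
    [0.563,-0.771,0],
    [0.563,-0.771,0],
  ],
  hand=[0.45,0.45,0.45,0.45,0.45,0.45,0.45,0.45],
)

```text
clock: 4.98
position: [0.3668, 0.2214, 0.3201]
ee_rot: [0.105, 0.439, 0.869, 0.204]
contact_force: [0.9, 2.0, -0.3]
width: 0.038
gripper_force: 0.0
```

Call:
carry_out(
  linear=[
    [-0.0505,0.0131,-0.0356],
    [-0.0505,0.0131,-0.0356],
    [0,0,0],
    [0,0,0],
    [0,0,0],
  ],
  angular=[
    [0.563,-0.771,0],
    [0.563,-0.771,0],
    [0,0,0],
    [0,0,0],
    [0,0,0],
  ],
  hand=[0.45,0.45,0.45,0.45,0.45],
)

```text
clock: 5.4
position: [0.3194, 0.2351, 0.2858]
ee_rot: [0.138, 0.429, 0.851, 0.268]
contact_force: [0.6, 1.1, 0.9]
width: 0.0384
gripper_force: 0.0
```

```bash
cat >> h.py <<'E'
def st():
    s=manip.get_state(); q=s['ee_rot']; M=R.from_quat(np.r_[q[1:],q[0]]).as_matrix()
    print('t',round(s['clock'],2),'q',s['qpos'].round(2),'P',s['position'].round(4),'z',M[:,2].round(3),'x',M[:,0].round(3),'F',s['contact_force'].round(2),'w',round(s['width'],4),'gf',s['gripper_force'])
    return s,M
E
python3 - <<'E'
from h import *
s,M=st(); t=np.array([.4632,.3382,-.8192]); print('tip shut',s['position']+.173*M[:,2], 'togo',(np.array([.3473,.2535,.2349])-s['position']).round(4))
E
```

```text
t 5.4 q [ 0.39  0.    2.29  0.51  0.28 -0.7 ] P [0.3194 0.2351 0.2858] z [ 0.465  0.339 -0.818] x [-0.594  0.805 -0.004] F [0.56 1.15 0.85] w 0.0384 gf 0.0
tip shut [0.39987627 0.2937569  0.14434183] togo [ 0.0279  0.0184 -0.0509]
```

```bash
cat > kin.py <<'E'
from h import *
from scipy.optimize import least_squares
def fk(q,p):
    L1,L2,h,d,b1,b2,e,e2=p
    r=lambda a,t:R.from_euler(a,t).as_matrix()
    A=r('z',q[0]); P=np.array([0,0,h])+A@[e2,b1,0]
    A=A@r('y',q[1]); P=P+A@[0,0,L1]
    A=A@r('y',q[2]); P=P+A@[e,0,L2]
    A=A@r('z',q[3])@r('y',q[4]); P=P+A@[0,b2,0]
    A=A@r('z',q[5]); P=P+A@[0,0,d]
    return P,A@r('z',np.pi/2)@np.eye(3)
try: p0=np.load('kin.npy')
except Exception: p0=None
def ik(P,z,x,q0):
    z=np.array(z)/np.linalg.norm(z); x=np.array(x,float); x-=z*(x@z); x/=np.linalg.norm(x)
    lo=np.array([-2.89,-.75,.22,-1.18,.11,-2.7]);hi=np.array([2.89,2.08,2.7,4.32,2.71,2.7])
    T=np.c_[x,np.cross(z,x),z]
    def f(q):
        a,A=fk(q,p0); return np.r_[(a-P)*5,R.from_matrix(A.T@T).as_rotvec()]
    s=least_squares(f,np.clip(q0,lo+.01,hi-.01),bounds=(lo,hi)); return s.x,np.abs(s.fun).max()
E
python3 - <<'E'
from kin import *
np.set_printoptions(precision=4,suppress=True)
s,M=st()
D=[([-1.459,.276,1.505,0,1.361,-.121],(.133,-.56,.405),(-.001,.993,.116,0)),([-.417,.151,1.602,0,1.389,-.368],(.4833,-.1381,.4323),(-.0004,.724,.6898,-.0002)),
([.039,.039,1.731,-.001,1.372,-.462],(.4223,.086,.4327),(.0003,.5097,.8603,-.0002)),([.168,.284,1.354,0,1.506,-.33],(.572,.1676,.4621),(-.0007,.5109,.8596,-.0006)),
(s['qpos'],s['position'],s['ee_rot'])]
def f(p): return np.concatenate([fk(q,p)[0]-P for q,P,_ in D])
def g(p): return np.r_[f(p),1e-3*(p-[.4,.4,.3,.1,0.07,0,0,0])]
r=least_squares(g,[.4,.4,.3,.1,0.07,0,0,0]);print(r.x,f(r.x).round(4))
for q,P,o in D:
    print((R.from_quat(np.r_[o[1:],o[0]]).as_matrix().T@fk(q,r.x)[1]).round(3).tolist())
np.save('kin.npy',r.x)
E
```

```text
t 5.4 q [ 0.39  0.    2.29  0.51  0.28 -0.7 ] P [0.3194 0.2351 0.2858] z [ 0.465  0.339 -0.818] x [-0.594  0.805 -0.004] F [0.56 1.15 0.85] w 0.0384 gf 0.0
[ 0.631   0.4208  0.1324  0.1894  0.0691  0.0006  0.0587 -0.0001] [-0.0001  0.0003 -0.0001  0.0002  0.0001  0.0005 -0.0001 -0.     -0.
  0.0002  0.0001 -0.0003  0.0001 -0.0001 -0.0001]
[[1.0, 0.0, -0.0], [-0.0, 1.0, 0.002], [0.0, -0.002, 1.0]]
[[1.0, -0.001, -0.0], [0.001, 1.0, 0.0], [0.0, -0.0, 1.0]]
[[1.0, 0.0, 0.0], [-0.0, 1.0, -0.001], [-0.0, 0.001, 1.0]]
[[1.0, -0.0, 0.0], [0.0, 1.0, -0.001], [-0.0, 0.001, 1.0]]
[[1.0, 0.0, -0.0], [-0.0, 1.0, -0.0], [0.0, -0.0, 1.0]]
```

```bash
cat > plan.py <<'E'
from kin import *
np.set_printoptions(precision=3,suppress=True)
yaw=.117; px=np.array([np.cos(yaw),np.sin(yaw),0]); py=np.array([-px[1],px[0],0]); pc=np.array([.6276,-.0155,0]); dep=.161
def pose(c,az,lean=.611,sg=1):
    u=np.array([np.cos(az),np.sin(az),0]); t=np.sin(lean)*u-np.cos(lean)*np.array([0,0,1])
    x=sg*np.array([-u[1],u[0],0]); return c+[0,0,.06]-.0732*u-dep*t,t,x
E
python3 - <<'E'
from plan import *
q0=[.39,0,2.29,.51,.4,-.7]
for sg in (1,-1):
  for lean in (.611,.5):
    for b in (0,20,-20,40,-40,60,-60):
      o=[]
      for xx in (-165,-115,-92):
        for z in (.0,):
          best=min((ik(*pose(pc+px*xx/1e3+[0,0,z],yaw+np.radians(b),lean,sg),s) for s in ([0,0,2.3,0,.4,0],[0,0,2.3,1,.4,-1],[0,0,2.3,-1,.4,1],[0,0,2.3,2.5,.4,2],[0,0,2.3,1,.4,2],[0,0,2.3,3,.4,-2])),key=lambda r:r[1])
          o.append((best[0].round(2).tolist(),round(best[1],3)))
      print(sg,lean,b,o)
E
```

```text
1 0.611 0 [([-0.68, 0.13, 2.62, 1.7, 0.43, -2.42], np.float64(0.0)), ([-0.53, 0.18, 2.52, 1.77, 0.36, -2.34], np.float64(0.0)), ([-0.48, 0.2, 2.48, 1.77, 0.33, -2.29], np.float64(0.0))]
1 0.611 20 [([-0.89, 0.2, 2.48, 1.15, 0.66, -2.36], np.float64(0.0)), ([-0.74, 0.24, 2.4, 1.2, 0.61, -2.26], np.float64(0.0)), ([-0.69, 0.26, 2.36, 1.2, 0.6, -2.21], np.float64(0.0))]
1 0.611 -20 [([-0.16, 0.11, 2.59, 3.65, 0.17, 2.7], np.float64(0.04)), ([-0.12, 0.18, 2.51, 3.68, 0.16, 2.7], np.float64(0.02)), ([-0.11, 0.2, 2.47, 3.69, 0.15, 2.7], np.float64(0.01))]
1 0.611 40 [([-0.9, 0.3, 2.29, 0.85, 0.86, -2.38], np.float64(0.0)), ([-0.79, 0.33, 2.22, 0.88, 0.84, -2.29], np.float64(0.0)), ([-0.74, 0.35, 2.18, 0.89, 0.83, -2.25], np.float64(0.0))]
1 0.611 -40 [([0.16, 0.22, 2.54, 4.32, 0.41, 2.61], np.float64(0.055)), ([0.17, 0.22, 2.36, -1.18, 0.41, 1.83], np.float64(0.068)), ([0.17, 0.25, 2.32, -1.18, 0.41, 1.82], np.float64(0.06))]
1 0.611 60 [([-0.83, 0.39, 2.09, 0.65, 1.04, -2.44], np.float64(0.0)), ([-0.75, 0.43, 2.01, 0.68, 1.04, -2.36], np.float64(0.0)), ([-0.71, 0.45, 1.98, 0.68, 1.05, -2.
[... 3426 characters left out ...]
 0.95], np.float64(0.0)), ([-0.7, 0.3, 2.18, 0.74, 0.78, 1.05], np.float64(0.0)), ([-0.66, 0.32, 2.14, 0.75, 0.78, 1.09], np.float64(0.0))]
-1 0.5 -40 [([0.11, 0.16, 2.43, -1.11, 0.35, -1.43], np.float64(0.0)), ([0.11, 0.21, 2.33, -1.02, 0.37, -1.52], np.float64(0.0)), ([0.11, 0.24, 2.29, -0.98, 0.38, -1.57], np.float64(0.0))]
-1 0.5 60 [([-0.76, 0.35, 2.09, 0.57, 0.98, 0.82], np.float64(0.0)), ([-0.68, 0.39, 2.01, 0.59, 0.98, 0.9], np.float64(0.0)), ([-0.65, 0.41, 1.97, 0.59, 0.99, 0.94], np.float64(0.0))]
-1 0.5 -60 [([0.26, 0.25, 2.28, -0.88, 0.62, -1.21], np.float64(0.0)), ([0.25, 0.3, 2.18, -0.84, 0.64, -1.28], np.float64(0.0)), ([0.24, 0.32, 2.13, -0.82, 0.65, -1.31], np.float64(0.0))]
```

```bash
python3 - <<'E'
from plan import *
s,M=st(); q=s['qpos']; az=.6307
c0=np.array([.481,.3512,.043]); c1=pc-.170*px; 
W=[c0,c0+[0,0,.1]]+[c0+[0,0,.1]+(c1-[c0[0],c0[1],0])*f*[1,1,1] for f in np.linspace(.1,1,10)]
W=[c0,c0+[0,0,.1]]+[np.r_[c0[:2]+(c1-c0)[:2]*f,.143] for f in np.linspace(.1,1,10)]+[c1+[0,0,.05],c1,c1+.05*px,c1+.08*px]
for c in W:
    q,e=ik(*pose(c,az),q); print(c.round(3),pose(c,az)[0].round(4),q.round(2),round(e,4))
E
```

```text
t 5.4 q [ 0.39  0.    2.29  0.51  0.28 -0.7 ] P [0.319 0.235 0.286] z [ 0.465  0.339 -0.818] x [-0.594  0.805 -0.004] F [0.56 1.15 0.85] w 0.0384 gf 0.0
[0.481 0.351 0.043] [0.347 0.254 0.235] [ 0.41  0.16  2.31  1.05  0.14 -1.23] 0.0
[0.481 0.351 0.143] [0.347 0.254 0.335] [ 0.41 -0.02  2.15  0.3   0.43 -0.46] 0.0
[0.479 0.313 0.143] [0.345 0.215 0.335] [ 0.29 -0.06  2.19  0.43  0.47 -0.67] 0.0
[0.477 0.274 0.143] [0.343 0.176 0.335] [ 0.16 -0.09  2.22  0.54  0.52 -0.88] 0.0
[0.474 0.235 0.143] [0.341 0.138 0.335] [ 0.02 -0.12  2.24  0.63  0.6  -1.07] 0.0
[0.472 0.197 0.143] [0.338 0.099 0.335] [-0.14 -0.14  2.25  0.69  0.68 -1.24] 0.0
[0.47  0.158 0.143] [0.336 0.06  0.335] [-0.3  -0.15  2.26  0.72  0.77 -1.39] 0.0
[0.468 0.119 0.143] [0.334 0.022 0.335] [-0.45 -0.14  2.26  0.73  0.86 -1.53] 0.0
[0.465 0.081 0.143] [ 0.332 -0.017  0.335] [-0.59 -0.13  2.25  0.73  0.94 -1.65] 0.0
[0.463 0.042 0.143] [ 0.33  -0.056  0.335] [-0.72 -0.11  2.23  0.72  1.01 -1.75] 0.0
[0.461 0.003 0.143] [ 0.327 -0.094  0.335] [-0.83 -0.08  2.2   0.71  1.06 -1.83] 0.0
[ 0.459 -0.035  0.143] [ 0.325 -0.133  0.335] [-0.92 -0.04  2.17  0.69  1.11 -1.9 ] 0.0
[ 0.459 -0.035  0.05 ] [ 0.325 -0.133  0.242] [-0.92  0.12  2.33  0.84  0.88 -2.17] 0.0
[ 0.459 -0.035  0.   ] [ 0.325 -0.133  0.192] [-0.92  0.24  2.4   0.99  0.76 -2.38] 0.0
[ 0.508 -0.03   0.   ] [ 0.375 -0.127  0.192] [-0.79  0.28  2.33  1.03  0.72 -2.28] 0.0
[ 0.538 -0.026  0.   ] [ 0.405 -0.124  0.192] [-0.72  0.3   2.28  1.04  0.71 -2.22] 0.0
```

Call:
carry_out(
  linear=[
    [0.014,0.0095,-0.0255],
    [0.014,0.0095,-0.0255],
    [0.014,0.0095,-0.0255],
    [0.007,0.004,-0.012],
    [0.006,0.004,-0.012],
    [0,0,0],
    [0,0,0],
  ],
  angular=[
    [0,0,0],
    [0,0,0],
    [0,0,0],
    [0,0,0],
    [0,0,0],
    [0,0,0],
    [0,0,0],
  ],
  hand=[0.45,0.45,0.45,0.45,0.45,0.45,0.45],
)

```text
clock: 5.98
position: [0.3487, 0.2538, 0.2354]
ee_rot: [0.138, 0.43, 0.851, 0.269]
contact_force: [0.5, 0.2, 0.8]
width: 0.0383
gripper_force: 0.0
```

```bash
python3 - <<'E'
from plan import *
s,M=st(); print('togo',(np.array([.3473,.2535,.2349])-s['position']).round(4))
a=snap('wrist','w6')[:,:,::-1];b=snap('side','d6')[:,:,::-1]; d=snap('scene','s6')[:,:,::-1]
f=lambda i,u,v,w,h,o:cv2.resize(i[v:v+h,u:u+w],o)
cv2.imwrite('pics/c6.png',np.hstack([f(a,0,0,512,384,(400,300)),f(b,140,60,133,100,(400,300))]))
E
```

```text
t 5.98 q [ 0.41  0.16  2.31  1.06  0.14 -1.24] P [0.349 0.254 0.235] z [ 0.465  0.339 -0.818] x [-0.593  0.805 -0.003] F [0.49 0.17 0.78] w 0.0383 gf 0.0
togo [-0.001 -0.    -0.001]
```

View pics/c6.png

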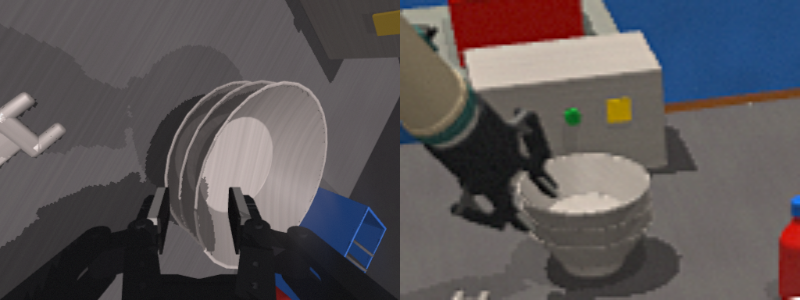

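Call:
carry_out(
  linear=[
    [0,0,0],
    [0,0,0],
    [0,0,0],
    [0,0,0],
    [0,0,0],
    [0,0,0],
  ],
  angular=[
    [0,0,0],
    [0,0,0],
    [0,0,0],
    [0,0,0],
    [0,0,0],
    [0,0,0],
  ],
  hand=[0,0,0,0,0,0],
  force=45,
)

```text
clock: 6.63
position: [0.3471, 0.2533, 0.2351]
ee_rot: [0.138, 0.43, 0.851, 0.268]
contact_force: [0.5, -0.4, 5.3]
width: 0.0016
gripper_force: 45.2
```

```bash
python3 - <<'E'
from plan import *
s,M=st()
E
```

```text
t 6.63 q [ 0.41  0.16  2.32  1.07  0.14 -1.25] P [0.347 0.253 0.235] z [ 0.465  0.338 -0.818] x [-0.593  0.805 -0.004] F [ 0.5  -0.44  5.31] w 0.0016 gf 45.227634858142665
```

Call:
carry_out(
  linear=[
    [0,0,0.01],
    [0,0,0.02],
    [0,0,0.02],
    [0,0,0.02],
    [0,0,0.02],
    [0,0,0.02],
    [0,0,0],
    [0,0,0],
  ],
  angular=[
    [0,0,0],
    [0,0,0],
    [0,0,0],
    [0,0,0],
    [0,0,0],
    [0,0,0],
    [0,0,0],
    [0,0,0],
  ],
  hand=[0,0,0,0,0,0,0,0],
)

```text
clock: 7.3
position: [0.3458, 0.2531, 0.2887]
ee_rot: [0.136, 0.429, 0.852, 0.267]
contact_force: [1.2, -0.7, -2.6]
width: 0.0016
gripper_force: 44.4
```

```bash
python3 - <<'E'
from plan import *
s,M=st()
a=snap('wrist','w7')[:,:,::-1];b=snap('side','d7')[:,:,::-1]
f=lambda i,u,v,w,h,o:cv2.resize(i[v:v+h,u:u+w],o)
cv2.imwrite('pics/c7.png',np.hstack([f(a,0,0,512,384,(400,300)),f(b,140,60,133,100,(400,300))]))
E
```

```text
t 7.3 q [ 0.41  0.05  2.23  0.45  0.29 -0.62] P [0.346 0.253 0.289] z [ 0.461  0.338 -0.82 ] x [-0.594  0.804 -0.003] F [ 1.19 -0.66 -2.65] w 0.0016 gf 44.40143240890393
```

View pics/c7.png

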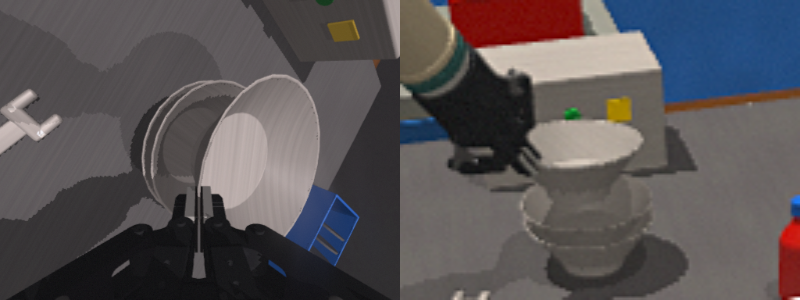

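Call:
carry_out(
  linear=[
    [0,0,0.03],
    [0,0,0.04],
    [0,-0.01,0.022],
    [-0.003,-0.03,0],
    [-0.003,-0.055,0],
    [-0.003,-0.055,0],
    [-0.003,-0.055,0],
    [-0.003,-0.055,0],
  ],
  angular=[
    [0,0,0],
    [0,0,0],
    [0,0,0],
    [0,0,0],
    [0,0,0],
    [0,0,0],
    [0,0,0],
    [0,0,0],
  ],
  hand=[0,0,0,0,0,0,0,0],
)

```text
clock: 8.07
position: [0.3382, 0.1225, 0.3344]
ee_rot: [0.136, 0.429, 0.852, 0.268]
contact_force: [0.3, -0.1, -2.9]
width: 0.0017
gripper_force: 44.9
```

Call:
carry_out(
  linear=[
    [-0.003,-0.055,0],
    [-0.003,-0.055,0],
    [-0.003,-0.055,0],
    [-0.003,-0.055,0],
    [-0.003,-0.055,0],
    [-0.003,-0.055,0],
    [-0.003,-0.055,0],
    [-0.003,-0.055,0],
  ],
  angular=[
    [0,0,0],
    [0,0,0],
    [0,0,0],
    [0,0,0],
    [0,0,0],
    [0,0,0],
    [0,0,0],
    [0,0,0],
  ],
  hand=[0,0,0,0,0,0,0,0],
)

```text
clock: 8.73
position: [0.3265, -0.0984, 0.3347]
ee_rot: [0.137, 0.43, 0.851, 0.267]
contact_force: [0.9, -0.0, -2.5]
width: 0.0015
gripper_force: 44.8
```

Call:
carry_out(
  linear=[
    [-0.003,-0.04,0],
    [0,-0.02,0],
    [0,0,0],
    [0,0,0],
  ],
  angular=[
    [0,0,0],
    [0,0,0],
    [0,0,0],
    [0,0,0],
  ],
  hand=[0,0,0,0],
)

```text
clock: 9.07
position: [0.3255, -0.1265, 0.3349]
ee_rot: [0.136, 0.43, 0.851, 0.268]
contact_force: [-0.7, 1.1, -2.8]
width: 0.0013
gripper_force: 44.7
```

```bash
python3 - <<'E'
from plan import *
s,M=st(); print('togo',(np.array([.325,-.133,.192])-s['position']).round(4))
a=snap('wrist','w8')[:,:,::-1];b=snap('side','d8')[:,:,::-1];c=snap('scene','s8')[:,:,::-1]
f=lambda i,u,v,w,h,o:cv2.resize(i[v:v+h,u:u+w],o)
cv2.imwrite('pics/c8.png',np.hstack([f(b,100,80,200,200,(400,400)),f(c,170,90,200,200,(400,400))]))
E
```

```text
t 9.07 q [-0.91 -0.05  2.17  0.7   1.11 -1.9 ] P [ 0.326 -0.127  0.335] z [ 0.462  0.34  -0.819] x [-0.593  0.805 -0.001] F [-0.72  1.07 -2.77] w 0.0013 gf 44.72543833850068
togo [-0.001 -0.006 -0.143]
```

View pics/c8.png

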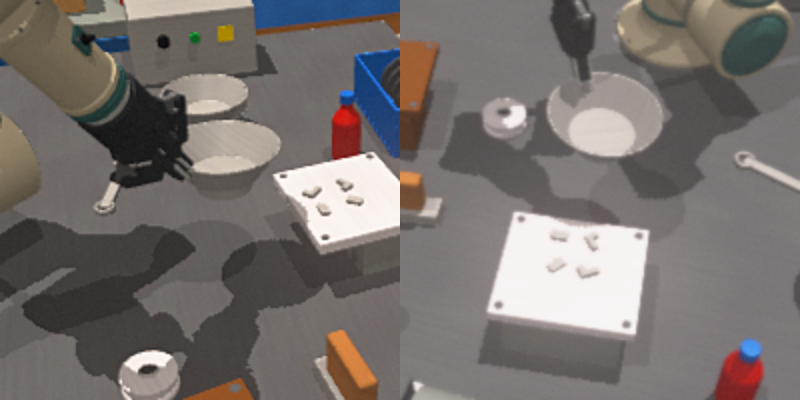

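Call:
carry_out(
  linear=[
    [0,-0.006,-0.03],
    [0,-0.006,-0.05],
    [0,0,-0.05],
    [0,0,-0.05],
    [0,0,-0.04],
    [0,0,-0.02],
    [0,0,0],
    [0,0,0],
  ],
  angular=[
    [0,0,0],
    [0,0,0],
    [0,0,0],
    [0,0,0],
    [0,0,0],
    [0,0,0],
    [0,0,0],
    [0,0,0],
  ],
  hand=[0,0,0,0,0,0,0,0],
)

```text
clock: 9.88
position: [0.3258, -0.1319, 0.2155]
ee_rot: [0.136, 0.429, 0.852, 0.268]
contact_force: [-0.3, -0.2, -2.0]
width: 0.0014
gripper_force: 44.7
```

Call:
carry_out(
  linear=[
    [0,0,-0.006],
    [0,0,-0.006],
    [0,0,-0.006],
    [0,0,-0.006],
    [0,0,0],
    [0,0,0],
  ],
  angular=[
    [0,0,0],
    [0,0,0],
    [0,0,0],
    [0,0,0],
    [0,0,0],
    [0,0,0],
  ],
  hand=[0,0,0,0,0,0],
)

```text
clock: 10.38
position: [0.3256, -0.1328, 0.2035]
ee_rot: [0.137, 0.43, 0.851, 0.268]
contact_force: [-0.4, 0.4, -2.5]
width: 0.0013
gripper_force: 44.8
```

Call:
carry_out(
  linear=[
    [0,0,-0.006],
    [0,0,-0.006],
    [0,0,-0.004],
    [0,0,0],
    [0,0,0],
  ],
  angular=[
    [0,0,0],
    [0,0,0],
    [0,0,0],
    [0,0,0],
    [0,0,0],
  ],
  hand=[0,0,0,0,0],
)

```text
clock: 10.8
position: [0.3257, -0.1328, 0.1954]
ee_rot: [0.137, 0.43, 0.851, 0.268]
contact_force: [0.4, 0.8, -1.4]
width: 0.0016
gripper_force: 44.6
```

Call:
carry_out(
  linear=[
    [0,0,-0.004],
    [0,0,0],
    [0,0,0],
  ],
  angular=[
    [0,0,0],
    [0,0,0],
    [0,0,0],
  ],
  hand=[0,0,0],
)

```text
clock: 11.05
position: [0.3258, -0.1329, 0.1936]
ee_rot: [0.137, 0.43, 0.851, 0.268]
contact_force: [-0.7, -0.6, 2.3]
width: 0.0016
gripper_force: 45.4
```

Call:
carry_out(
  linear=[
    [0,0,-0.002],
    [0,0,0],
    [0,0,0],
  ],
  angular=[
    [0,0,0],
    [0,0,0],
    [0,0,0],
  ],
  hand=[0,0,0],
)

```text
clock: 11.3
position: [0.3258, -0.133, 0.1926]
ee_rot: [0.137, 0.43, 0.851, 0.268]
contact_force: [-1.7, -2.7, 3.4]
width: 0.0014
gripper_force: 46.3
```

Call:
carry_out(
  linear=[
    [0.006,0.0007,0.001],
    [0.0149,0.00175,0],
    [0.0149,0.00175,0],
    [0.0149,0.00175,0],
    [0.0149,0.00175,0],
    [0.0149,0.00175,0],
    [0,0,0],
    [0,0,0],
  ],
  angular=[
    [0,0,0],
    [0,0,0],
    [0,0,0],
    [0,0,0],
    [0,0,0],
    [0,0,0],
    [0,0,0],
    [0,0,0],
  ],
  hand=[0,0,0,0,0,0,0,0],
)

```text
clock: 11.97
position: [0.3666, -0.1278, 0.193]
ee_rot: [0.137, 0.429, 0.852, 0.268]
contact_force: [1.1, 1.3, 0.5]
width: 0.0013
gripper_force: 45.8
```

Call:
carry_out(
  linear=[
    [0.004,0.0005,0],
    [0.004,0.0005,0],
    [0.004,0.0005,0],
    [0,0,0],
  ],
  angular=[
    [0,0,0],
    [0,0,0],
    [0,0,0],
    [0,0,0],
  ],
  hand=[0,0,0,0],
)

```text
clock: 12.3
position: [0.3719, -0.1272, 0.193]
ee_rot: [0.137, 0.429, 0.852, 0.268]
contact_force: [-2.5, -0.5, 2.5]
width: 0.0015
gripper_force: 45.3
```

```bash
cat >> plan.py <<'E'
def bowl():
    s,M=st(); c=s['position']+[.1339,.0979,0]-pc; print('bowl plate x,y',c@px,c@py,'F along px',s['contact_force']@px,'py',s['contact_force']@py)
E
python3 - <<'E'
from plan import *
bowl(); snap('scene','s9'); snap('side','d9'); snap('wrist','w9')
a=cv2.imread('pics/s9.png')[110:260,160:360]; b=cv2.imread('pics/w9.png')
cv2.imwrite('pics/c9.png',np.hstack([cv2.resize(a,(400,300),interpolation=2),cv2.resize(b,(400,300))]))
E
```

```text
t 12.3 q [-0.8   0.28  2.33  1.02  0.73 -2.29] P [ 0.372 -0.127  0.193] z [ 0.463  0.339 -0.819] x [-0.594  0.805 -0.003] F [-2.46 -0.53  2.54] w 0.0015 gf 45.26335429341998
bowl plate x,y -0.12254537351625613 0.0004921018258455569 F along px -2.508010004214762 py -0.2363871470041481
```

View pics/c9.png

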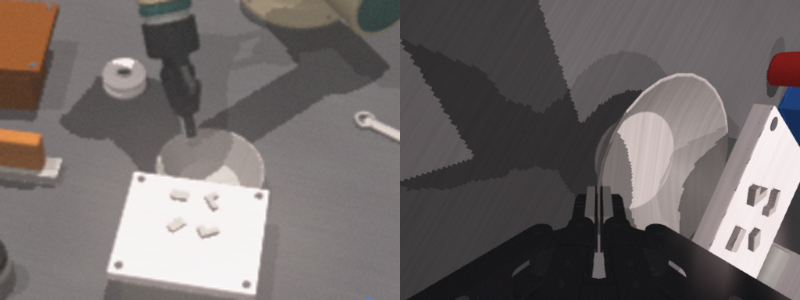

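```bash
python3 - <<'E'
from plan import *
s=manip.get_state(); c=s['position']+[.1339,.0979,0]; c[2]=.06
th=np.linspace(0,2*np.pi,73); rim=c+.075*np.c_[np.cos(th),np.sin(th),0*th]
p=proj('scene',rim); print('pred rim u range',p[:,0].min(),p[:,0].max(),'v min',p[:,1].min())
g=cv2.imread('pics/s9.png').astype(int).sum(2)
for v in (186,190,194): print(v,g[v,230:300].tolist())
E
```

```text
pred rim u range 235.4193058062414 289.8526918402969 v min 173.84305266808585
186 [285, 280, 289, 278, 286, 283, 278, 287, 295, 309, 363, 362, 358, 368, 371, 370, 380, 381, 381, 378, 384, 388, 387, 382, 390, 388, 389, 396, 395, 399, 399, 396, 405, 396, 402, 402, 402, 402, 400, 402, 402, 401, 397, 425, 460, 480, 476, 479, 472, 478, 470, 473, 471, 466, 464, 475, 481, 484, 498, 465, 391, 378, 378, 379, 379, 379, 376, 375, 379, 374]
190 [286, 287, 283, 287, 289, 288, 289, 321, 432, 568, 480, 374, 365, 364, 369, 369, 373, 376, 383, 384, 385, 389, 394, 394, 393, 395, 391, 391, 402, 405, 413, 409, 421, 420, 416, 418, 414, 406, 403, 413, 404, 430, 470, 478, 484, 481, 478, 479, 486, 478, 482, 476, 470, 472, 476, 483, 474, 469, 475, 490, 510, 457, 404, 391, 394, 386, 384, 388, 384, 382]
194 [293, 288, 293, 296, 299, 296, 302, 352, 456, 508, 504, 479, 379, 365, 370, 370, 373, 381, 377, 384, 386, 400, 418, 418, 428, 431, 428, 427, 427, 424, 428, 427, 426, 420, 420, 423, 414, 422, 430, 499, 607, 628, 637, 630, 594, 529, 486, 490, 484, 479, 476, 471, 481, 483, 482, 478, 482, 487, 467, 473, 492, 504, 423, 393, 389, 393, 392, 383, 391, 385]
```

Call:
carry_out(
  linear=[
    [0.003,0.00035,0],
    [0.003,0.00035,0],
    [0.003,0.00035,0],
    [0.003,0.00035,0],
  ],
  angular=[
    [0,0,0],
    [0,0,0],
    [0,0,0],
    [0,0,0],
  ],
  hand=[0,0,0,0],
)

```text
clock: 12.78
position: [0.378, -0.1265, 0.193]
ee_rot: [0.137, 0.429, 0.852, 0.268]
contact_force: [-1.9, 0.5, 2.1]
width: 0.0016
gripper_force: 45.2
```

Call:
carry_out(
  linear=[
    [0.004,-0.0015,0],
    [0.004,-0.0015,0],
    [0.004,-0.0015,0],
    [0,0,0],
  ],
  angular=[
    [0,0,0],
    [0,0,0],
    [0,0,0],
    [0,0,0],
  ],
  hand=[0,0,0,0],
)

```text
clock: 13.12
position: [0.3844, -0.129, 0.193]
ee_rot: [0.137, 0.429, 0.851, 0.268]
contact_force: [-1.5, 1.3, 0.5]
width: 0.0011
gripper_force: 45.1
```

Call:
carry_out(
  linear=[
    [0.003,0.0003,0],
    [0.003,0.0003,0],
    [0,0,0],
  ],
  angular=[
    [0,0,0],
    [0,0,0],
    [0,0,0],
  ],
  hand=[0,0,0],
)

```text
clock: 13.37
position: [0.3863, -0.129, 0.1925]
ee_rot: [0.137, 0.429, 0.852, 0.266]
contact_force: [-8.3, -3.6, 3.0]
width: 0.0019
gripper_force: 46.9
```

Call:
carry_out(
  linear=[
    [0.003,0.0003,0],
    [0.003,0.0003,0],
    [0,0,0],
  ],
  angular=[
    [0,0,0],
    [0,0,0],
    [0,0,0],
  ],
  hand=[0,0,0],
)

```text
clock: 13.62
position: [0.3879, -0.1291, 0.1917]
ee_rot: [0.136, 0.429, 0.853, 0.264]
contact_force: [-18.3, -9.1, 5.0]
width: 0.001
gripper_force: 50.0
```

```bash
python3 - <<'E'
from plan import *
bowl()
E
```

```text
t 13.62 q [-0.77  0.29  2.3   1.02  0.72 -2.25] P [ 0.388 -0.129  0.192] z [ 0.459  0.333 -0.824] x [-0.594  0.804 -0.006] F [-18.29  -9.06   5.01] w 0.001 gf 50.010374351986684
bowl plate x,y -0.10687647266297812 -0.003292505734039712 F along px -19.22515679836868 py -6.858832042095873
```

Call:
carry_out(
  linear=[
    [-0.004,-0.0004,0],
    [0,0,0],
  ],
  angular=[
    [0,0,0],
    [0,0,0],
  ],
  hand=[0,0],
)

```text
clock: 13.78
position: [0.3867, -0.1289, 0.1923]
ee_rot: [0.137, 0.43, 0.852, 0.266]
contact_force: [-9.1, -3.9, 0.3]
width: 0.0016
gripper_force: 47.6
```

Call:
carry_out(
  linear=[
    [-0.002,-0.0002,0],
    [0,0,0],
  ],
  angular=[
    [0,0,0],
    [0,0,0],
  ],
  hand=[0,0],
)

```text
clock: 13.95
position: [0.3862, -0.1289, 0.1925]
ee_rot: [0.137, 0.43, 0.852, 0.266]
contact_force: [-6.2, -1.6, -0.3]
width: 0.0017
gripper_force: 46.8
```

```bash
python3 - <<'E'
from plan import *
bowl()
E
```

```text
t 13.95 q [-0.77  0.29  2.3   1.02  0.72 -2.26] P [ 0.386 -0.129  0.193] z [ 0.462  0.336 -0.821] x [-0.593  0.805 -0.004] F [-6.18 -1.61 -0.32] w 0.0017 gf 46.81360358255915
bowl plate x,y -0.10855490375950018 -0.002857371046131452 F along px -6.330057462082688 py -0.8778087433556725
```

Call:
carry_out(
  linear=[
    [-0.001,0,0],
    [0,0,0],
    [0,0,0],
    [0,0,0],
    [0,0,0],
  ],
  angular=[
    [0,0,0],
    [0,0,0],
    [0,0,0],
    [0,0,0],
    [0,0,0],
  ],
  hand=[0,0.1,0.2,0.3,0.35],
)

```text
clock: 14.37
position: [0.3868, -0.1288, 0.1932]
ee_rot: [0.138, 0.43, 0.851, 0.268]
contact_force: [0.3, 0.0, -0.2]
width: 0.0297
gripper_force: 0.0
```

Call:
carry_out(
  linear=[
    [0,0,0],
    [-0.007,-0.005,0.0125],
    [-0.014,-0.01,0.025],
    [-0.014,-0.01,0.025],
    [-0.019,-0.0135,0.033],
    [-0.019,-0.0135,0.033],
    [-0.019,-0.0135,0.033],
    [-0.019,-0.0135,0.033],
  ],
  angular=[
    [0,0,0],
    [0,0,0],
    [0,0,0],
    [0,0,0],
    [0,0,0],
    [0,0,0],
    [0,0,0],
    [0,0,0],
  ],
  hand=[0.35,0.35,0.35,0.35,0.35,0.35,0.35,0.35],
)

```text
clock: 15.03
position: [0.3304, -0.1681, 0.2911]
ee_rot: [0.137, 0.429, 0.852, 0.268]
contact_force: [-0.2, -0.9, -0.0]
width: 0.0299
gripper_force: 0.0
```

```bash
python3 - <<'E'
from plan import *
bowl(); a=snap('scene','s10')[:,:,::-1];b=snap('side','d10')[:,:,::-1];c=snap('wrist','w10')[:,:,::-1]
z=np.hstack([cv2.resize(a[110:260,160:360],(400,300),interpolation=2),cv2.resize(b[100:250,130:330],(400,300),interpolation=2)])
z2=np.hstack([cv2.resize(a[150:230,110:216],(400,300),interpolation=2),cv2.resize(c,(400,300))])
cv2.imwrite('pics/c10.png',np.vstack([z,z2]))
E
```

```text
t 15.03 q [-0.97  0.07  2.2   0.73  1.03 -2.05] P [ 0.33  -0.168  0.291] z [ 0.463  0.338 -0.819] x [-0.594  0.805 -0.003] F [-0.2  -0.85 -0.02] w 0.0299 gf 0.0
bowl plate x,y -0.1685882292962141 -0.03528442202740009 F along px -0.30132832153839006 py -0.8228979776740906
```

View pics/c10.png

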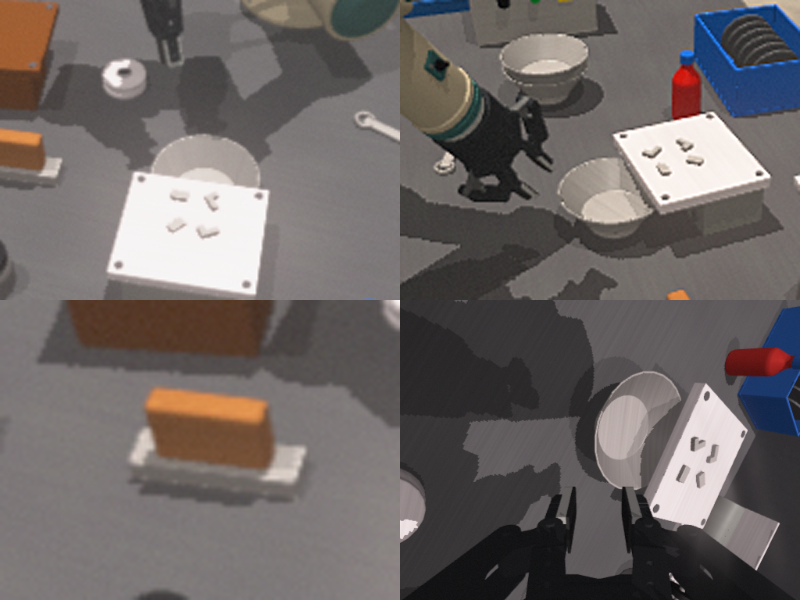

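Call:
carry_out(
  linear=[
    [0.03,-0.029,0.02],
    [0.03,-0.029,0.02],
    [0.03,-0.029,0.02],
    [0.03,-0.029,0.02],
    [0.03,-0.029,0.02],
    [0.03,-0.029,0.02],
    [0.03,-0.029,0.02],
    [0.03,-0.029,0.02],
  ],
  angular=[
    [-0.563,0.771,0],
    [-0.563,0.771,0],
    [-0.563,0.771,0],
    [-0.563,0.771,0],
    [-0.563,0.771,0],
    [-0.563,0.771,0],
    [-0.563,0.771,0],
    [-0.563,0.771,0],
  ],
  hand=[0.5,0.5,0.5,0.5,0.5,0.5,0.5,0.5],
)

```text
clock: 15.85
position: [0.4522, -0.2837, 0.3692]
ee_rot: [-0.002, 0.45, 0.893, -0.001]
contact_force: [-0.9, -0.2, -0.2]
width: 0.0428
gripper_force: 0.0
```

Call:
carry_out(
  linear=[
    [0.03,-0.029,0.02],
    [0.03,-0.029,0.02],
    [0.03,-0.029,0.02],
    [0.03,-0.029,0.02],
    [0.03,-0.029,0.02],
    [0.03,-0.029,0.02],
    [0.03,-0.029,0.02],
    [0,0,0],
  ],
  angular=[
    [0,0,-0.885],
    [0,0,-0.885],
    [0,0,-0.885],
    [0,0,-0.885],
    [0,0,-0.885],
    [0,0,-0.885],
    [0,0,-0.885],
    [0,0,0],
  ],
  hand=[0.5,0.5,0.5,0.5,0.5,0.5,0.5,0.5],
)

```text
clock: 16.52
position: [0.5593, -0.3875, 0.4391]
ee_rot: [0.002, 0.656, 0.755, 0.0]
contact_force: [1.0, 0.0, 0.1]
width: 0.0429
gripper_force: 0.0
```

Call:
carry_out(
  linear=[
    [0,0,0],
    [0,0,0],
  ],
  angular=[
    [0,0,0],
    [0,0,0],
  ],
  hand=[0.5,0.5],
)

```text
clock: 16.68
position: [0.5562, -0.3847, 0.438]
ee_rot: [-0.002, 0.655, 0.756, 0.0]
contact_force: [-1.0, 1.0, -0.8]
width: 0.0427
gripper_force: 0.0
```

```bash
python3 - <<'E'
from plan import *
s,M=st(); im=snap('wrist','w11')[:,:,::-1]
h=cv2.cvtColor(im,cv2.COLOR_BGR2HSV); m=cv2.inRange(h,(5,110,110),(20,255,255))
k,l,ss,ct=cv2.connectedComponentsWithStats(m)
for i in range(1,k):
    if ss[i,4]<150: continue
    cs,_=cv2.findContours((l==i).astype('uint8'),0,2); r=cv2.minAreaRect(max(cs,key=len)); b=cv2.boxPoints(r)
    P=onz('wrist',b,.08,'w11'); print(ss[i],ct[i].round(1),b.round(1).tolist()); print(P[:,:2], P.mean(0), np.linalg.norm(np.diff(P,axis=0),axis=1))
print('pred cam xy',ray('wrist',(0,0),'w11')[0])
E
```

```text
t 16.68 q [-0.71  0.42  1.21  0.    1.52 -0.85] P [ 0.556 -0.385  0.438] z [-0.003  0.003 -1.   ] x [-0.142  0.99   0.004] F [-0.98  1.05 -0.81] w 0.0427 gf 0.0
[245  44  19  41 503] [256.5  60.3] [[245.0, 44.0], [263.0, 44.0], [263.0, 84.0], [245.0, 84.0]]
[[ 0.528 -0.263]
 [ 0.545 -0.26 ]
 [ 0.551 -0.296]
 [ 0.533 -0.299]] [ 0.539 -0.279  0.08 ] [0.017 0.036 0.018]
[    0    80   155   173 22474] [ 71.3 167.9] [[-7.5, 88.5999984741211], [142.60000610351562, 78.0999984741211], [154.3000030517578, 244.8000030517578], [4.199999809265137, 255.39999389648438]]
[[ 0.284 -0.339]
 [ 0.432 -0.307]
 [ 0.452 -0.49 ]
 [ 0.276 -0.529]] [ 0.361 -0.416  0.08 ] [0.151 0.183 0.18 ]
[243 120  21  16 209] [251.1 129.2] [[243.0, 120.0], [263.0, 120.0], [263.0, 135.0], [243.0, 135.0]]
[[ 0.536 -0.333]
 [ 0.556 -0.331]
 [ 0.558 -0.346]
 [ 0.538 -0.349]] [ 0.547 -0.34   0.08 ] [0.021 0.015 0.021]
[ 235  215  134   22 1135] [315.1 226.4] [[234.1999969482422, 229.0], [367.1000061035156, 214.0], [369.0, 230.5], [236.10000610351562, 245.5]]
[[ 0.542 -0.456]
 [ 0.688 -0.416]
 [ 0.695 -0.436]
 [ 0.547 -0.477]] [ 0.618 -0.446  0.08 ] [0.152 0.021 0.154]
pred cam xy [ 0.544 -0.304  0.407]
```

```bash
python3 - <<'E'
from plan import *
im=cv2.imread('pics/w11.png'); h=cv2.cvtColor(im,cv2.COLOR_BGR2HSV)
m=cv2.inRange(h,(3,80,40),(22,255,255)); m[:, :225]=0; m[:,285:]=0; m[160:]=0
ys,xs=np.nonzero(m); pts=np.c_[xs,ys].astype(np.float32); r=cv2.minAreaRect(pts); print(r,len(xs))
L=[];Rr=[]
for v in range(46,134,6):
    x=xs[ys==v]
    if len(x): print(v,x.min(),x.max(),end='; '); L.append((x.min()-.5,v));Rr.append((x.max()+.5,v))
print(ys.min(),ys.max())
b=cv2.boxPoints(r); P=onz('wrist',b,.08,'w11'); print(P,P.mean(0),np.linalg.norm(np.diff(P,axis=0),axis=1))
PL=onz('wrist',L,.08,'w11');PR=onz('wrist',Rr,.08,'w11')
print('edge yaw',[np.polyfit(p[:,1],p[:,0],1) for p in (PL,PR)])
# two-view height: grip top back corner ends, scene
S=[(149.5,174),(181,178)]
for s_,w in zip(S,[(243,136),(245,43.5)]): print(tri([ray('scene',s_),ray('wrist',w,'w11')]))
E
```

```text
((252.5, 89.0), (92.0, 23.0), 90.0) 2141
46 242 263; 52 241 264; 58 241 264; 64 241 264; 70 241 264; 76 241 264; 82 241 264; 88 241 263; 94 241 264; 100 241 263; 106 241 263; 112 241 263; 118 242 263; 124 242 263; 130 242 263; 43 135
[[ 0.524 -0.262  0.08 ]
 [ 0.546 -0.259  0.08 ]
 [ 0.559 -0.346  0.08 ]
 [ 0.536 -0.349  0.08 ]] [ 0.541 -0.304  0.08 ] [0.022 0.087 0.024]
edge yaw [array([-0.138,  0.488]), array([-0.141,  0.51 ])]
(array([ 0.538, -0.351,  0.071]), [np.float64(0.00044933022095331544), np.float64(0.0004493302209534184)])
(array([ 0.528, -0.261,  0.073]), [np.float64(0.0005113600247058606), np.float64(0.000511360024705893)])
```

Call:
carry_out(
  linear=[
    [-0.01,0.054,-0.02],
    [-0.01,0.054,-0.02],
    [-0.01,0.054,-0.02],
    [0,0,-0.06],
    [0,0,-0.06],
    [0,0,-0.06],
    [0,0,0],
    [0,0,0],
  ],
  angular=[
    [0,0,0],
    [0,0,0],
    [0,0,0],
    [0,0,0],
    [0,0,0],
    [0,0,0],
    [0,0,0],
    [0,0,0],
  ],
  hand=[0.5,0.5,0.5,0.5,0.5,0.5,0.5,0.5],
)

```text
clock: 17.4
position: [0.54, -0.3035, 0.3188]
ee_rot: [-0.002, 0.655, 0.755, -0.0]
contact_force: [-0.2, -0.2, 0.5]
width: 0.0426
gripper_force: 0.0
```

```bash
python3 - <<'E'
from plan import *
s,M=st(); print('togo',(np.array([.541,-.304,.21])-s['position']).round(4), 'axis at z.08',s['position']+M[:,2]*(s['position'][2]-.08))
E
```

```text
t 17.4 q [-0.62  0.4   1.54  0.    1.21 -0.77] P [ 0.54  -0.303  0.319] z [-0.004  0.003 -1.   ] x [-0.141  0.99   0.003] F [-0.19 -0.2   0.46] w 0.0426 gf 0.0
togo [ 0.001 -0.001 -0.109] axis at z.08 [ 0.539 -0.303  0.08 ]
```

Call:
carry_out(
  linear=[
    [0.001,0,-0.06],
    [0.001,0,-0.06],
    [0,0,-0.05],
    [0,0,-0.03],
    [0,0,-0.018],
    [0,0,0],
    [0,0,0],
  ],
  angular=[
    [-0.04,-0.05,0],
    [0,0,0],
    [0,0,0],
    [0,0,0],
    [0,0,0],
    [0,0,0],
    [0,0,0],
  ],
  hand=[0.5,0.5,0.5,0.5,0.5,0.5,0.5],
)

```text
clock: 17.98
position: [0.5426, -0.305, 0.2128]
ee_rot: [0.004, 0.656, 0.755, 0.0]
contact_force: [-0.1, 0.8, -0.7]
width: 0.0428
gripper_force: 0.0
```

Call:
carry_out(
  linear=[
    [0,0,0],
    [0,0,0],
    [0,0,0],
    [0,0,0],
    [0,0,0],
  ],
  angular=[
    [0,0,0],
    [0,0,0],
    [0,0,0],
    [0,0,0],
    [0,0,0],
  ],
  hand=[0,0,0,0,0],
  force=60,
)

```text
clock: 18.4
position: [0.5425, -0.3051, 0.2132]
ee_rot: [0.004, 0.656, 0.755, 0.0]
contact_force: [-1.1, -0.6, 5.5]
width: 0.0234
gripper_force: 61.1
```

```bash
python3 - <<'E'
from plan import *
s,M=st()
t=pc+.058*px; print('target xy',t, 'delta',(t-s['position'])[:2])
E
```

```text
t 18.4 q [-0.62  0.5   1.66 -0.    0.97 -0.76] P [ 0.542 -0.305  0.213] z [ 0.007 -0.006 -1.   ] x [-0.14   0.99  -0.006] F [-1.05 -0.58  5.51] w 0.0234 gf 61.1397385597229
target xy [ 0.685 -0.009  0.   ] delta [0.143 0.296]
```

Call:
carry_out(
  linear=[
    [0,0,0.02],
    [0,0,0.04],
    [0,0,0.06],
    [0,0,0.06],
    [0,0,0.06],
    [0,0,0.02],
    [0,0,0],
    [0,0,0],
  ],
  angular=[
    [0,0,0],
    [0,0,0],
    [0,0,0],
    [0,0,0],
    [0,0,0],
    [0,0,-0.29],
    [0,0,0],
    [0,0,0],
  ],
  hand=[0,0,0,0,0,0,0,0],
)

```text
clock: 19.07
position: [0.5415, -0.3042, 0.3407]
ee_rot: [0.002, 0.664, 0.747, 0.0]
contact_force: [0.1, -0.2, -3.1]
width: 0.0231
gripper_force: 60.4
```

Call:
carry_out(
  linear=[
    [0.015,0.03,0],
    [0.0285,0.059,0],
    [0.0285,0.059,0],
    [0.0285,0.059,0],
    [0.0285,0.059,0],
    [0.0285,0.059,0],
    [0.0285,0.059,0],
    [0.0285,0.059,0],
  ],
  angular=[
    [0,0,0],
    [0,0,0],
    [0,0,0],
    [0,0,0],
    [0,0,0],
    [0,0,0],
    [0,0,0],
    [0,0,0],
  ],
  hand=[0,0,0,0,0,0,0,0],
)

```text
clock: 19.73
position: [0.6488, -0.0813, 0.3377]
ee_rot: [-0.0, 0.664, 0.747, -0.001]
contact_force: [0.8, 0.1, -2.5]
width: 0.0234
gripper_force: 60.0
```

Call:
carry_out(
  linear=[
    [0.0285,0.059,0],
    [0.0285,0.059,0],
    [0.015,0.031,0],
    [0,0,0],
    [0,0,0],
    [0,0,0],
  ],
  angular=[
    [0,0,0],
    [0,0,0],
    [0,0,0],
    [0,0,0],
    [0,0,0],
    [0,0,0],
  ],
  hand=[0,0,0,0,0,0],
)

```text
clock: 20.23
position: [0.6845, -0.0092, 0.3394]
ee_rot: [0.001, 0.664, 0.747, -0.001]
contact_force: [0.0, -0.1, -3.1]
width: 0.0238
gripper_force: 60.2
```

```bash
cat >> plan.py <<'E'
def scr():
    s,M=st(); c=s['position']-pc; print('scraper plate x,y',c@px,c@py,'z-',s['position'][2]-.2132,'yawerr',np.arctan2(-M[0,0],M[1,0])-yaw,'F px',s['contact_force']@px)
E
python3 - <<'E'
from plan import *
scr(); im=snap('scene','s12'); snap('side','d12'); snap('wrist','w12')
# orange grip top in scene & chips on plate
h=cv2.cvtColor(im,cv2.COLOR_RGB2HSV); m=cv2.inRange(h,(5,110,110),(20,255,255)); k,l,ss,ct=cv2.connectedComponentsWithStats(m); print([x.tolist() for x in ss[1:] if x[4]>40])
# chips from w3: darker blobs in plate quad
w=cv2.imread('pics/w5.png')
g=cv2.imread('pics/s0.png').min(2); q=np.array([(227,196),(293,205),(287,256),(214,245)]); mk=np.zeros_like(g); cv2.fillConvexPoly(mk,q,1); mk=cv2.erode(mk,np.ones((5,5)))
b=((g<190)&(mk>0)).astype('uint8'); k,l,ss,ct=cv2.connectedComponentsWithStats(b)
for i in range(1,k):
    if ss[i,4]>5:
        c=onz('scene',ct[i],.093)[0]-pc; print(ss[i].tolist(),'plate x',(c@px).round(4),'y',(c@py).round(4))
E
```

```text
t 20.23 q [-0.11  0.48  1.35 -0.    1.31 -0.23] P [ 0.684 -0.009  0.339] z [ 0.    -0.004 -1.   ] x [-0.117  0.993 -0.004] F [ 0.04 -0.08 -3.13] w 0.0238 gf 60.24322986602783
scraper plate x,y 0.05726578650209971 -0.00043707125139909406 z- 0.12616968769389453 yawerr 0.0004714042465443352 F px 0.030810407134781757
[[0, 0, 165, 101, 6667], [171, 0, 90, 37, 1559], [319, 1, 45, 55, 1611], [175, 29, 27, 18, 265], [260, 28, 46, 18, 430], [426, 32, 29, 6, 64], [209, 37, 34, 16, 358], [423, 40, 27, 7, 86], [386, 41, 126, 41, 1995], [251, 45, 39, 16, 397], [387, 67, 125, 34, 1518], [120, 108, 69, 38, 1969], [88, 177, 21, 59, 229], [85, 194, 12, 39, 42], [233, 209, 13, 22, 192], [256, 213, 17, 22, 279]]
[229, 199, 4, 2, 7] plate x -0.0614 y -0.0768
[287, 207, 4, 3, 10] plate x -0.0612 y 0.0769
[245, 208, 8, 3, 13] plate x -0.0389 y -0.0237
[262, 209, 7, 7, 16] plate x -0.0363 y 0.018
[244, 222, 9, 4, 12] plate x 0.0078 y -0.0197
[259, 224, 11, 5, 22] plate x 0.0093 y 0.0209
[217, 241, 4, 3, 10] plate x 0.0726 y -0.0772
[281, 250, 4, 4, 13] plate x 0.0722 y 0.0773
```

Call:
carry_out(
  linear=[
    [0,0,-0.02],
    [0,0,-0.02],
    [0,0,-0.014],
    [0,0,-0.006],
    [0,0,-0.004],
    [0,0,0],
    [0,0,0],
  ],
  angular=[
    [0,0,0],
    [0,0,0],
    [0,0,0],
    [0,0,0],
    [0,0,0],
    [0,0,0],
    [0,0,0],
  ],
  hand=[0,0,0,0,0,0,0],
)

```text
clock: 20.97
position: [0.6853, -0.0085, 0.3092]
ee_rot: [0.003, 0.664, 0.747, 0.0]
contact_force: [-0.1, -0.3, -2.2]
width: 0.0233
gripper_force: 60.1
```

Call:
carry_out(
  linear=[
    [0,0,-0.004],
    [0,0,-0.004],
    [0,0,0],
    [0,0,0],
  ],
  angular=[
    [0,0,0],
    [0,0,0],
    [0,0,0],
    [0,0,0],
  ],
  hand=[0,0,0,0],
)

```text
clock: 21.3
position: [0.6851, -0.0085, 0.3052]
ee_rot: [0.003, 0.664, 0.747, 0.0]
contact_force: [0.2, -0.3, -2.3]
width: 0.0234
gripper_force: 60.1
```

Call:
carry_out(
  linear=[
    [0,0,-0.003],
    [0,0,-0.003],
    [0,0,0],
    [0,0,0],
  ],
  angular=[
    [0,0,0],
    [0,0,0],
    [0,0,0],
    [0,0,0],
  ],
  hand=[0,0,0,0],
)

```text
clock: 21.63
position: [0.6851, -0.0085, 0.302]
ee_rot: [0.002, 0.664, 0.747, -0.0]
contact_force: [0.2, -0.7, -2.5]
width: 0.0233
gripper_force: 60.1
```

Call:
carry_out(
  linear=[
    [0,0,-0.002],
    [0,0,0],
    [0,0,0],
  ],
  angular=[
    [0,0,0],
    [0,0,0],
    [0,0,0],
  ],
  hand=[0,0,0],
)

```text
clock: 21.88
position: [0.6852, -0.0086, 0.3014]
ee_rot: [0.003, 0.664, 0.747, 0.0]
contact_force: [-0.1, -0.1, -1.5]
width: 0.0233
gripper_force: 60.3
```

Call:
carry_out(
  linear=[
    [0,0,-0.002],
    [0,0,0],
    [0,0,0],
  ],
  angular=[
    [0,0,0],
    [0,0,0],
    [0,0,0],
  ],
  hand=[0,0,0],
)

```text
clock: 22.13
position: [0.6851, -0.0084, 0.3012]
ee_rot: [0.003, 0.664, 0.747, 0.0]
contact_force: [-1.0, 0.2, 4.0]
width: 0.0232
gripper_force: 60.8
```

```bash
python3 -c "
from plan import *
scr()"
```

```text
t 22.13 q [-0.11  0.5   1.41 -0.    1.23 -0.23] P [ 0.685 -0.008  0.301] z [ 0.005 -0.003 -1.   ] x [-0.117  0.993 -0.004] F [-1.    0.17  4.01] w 0.0232 gf 60.83276152610779
scraper plate x,y 0.057970643005994194 0.0002868512323097724 z- 0.08804406422658823 yawerr 0.0006678317431689645 F px -0.9715310886486553
```

Call:
carry_out(
  linear=[
    [0,0,-0.0015],
    [0,0,0],
    [-0.006,-0.0007,0],
    [-0.012,-0.0014,0],
    [-0.012,-0.0014,0],
    [-0.012,-0.0014,0],
  ],
  angular=[
    [0,0,0],
    [0,0,0],
    [0,0,0],
    [0,0,0],
    [0,0,0],
    [0,0,0],
  ],
  hand=[0,0,0,0,0,0],
)

```text
clock: 22.63
position: [0.6655, -0.0112, 0.3013]
ee_rot: [0.006, 0.664, 0.747, 0.002]
contact_force: [3.1, 0.5, 4.9]
width: 0.0231
gripper_force: 60.9
```

```bash
python3 -c "
from plan import *
scr()"
```

```text
t 22.63 q [-0.12  0.47  1.46 -0.    1.2  -0.24] P [ 0.665 -0.011  0.301] z [ 0.012 -0.004 -1.   ] x [-0.117  0.993 -0.005] F [3.13 0.54 4.88] w 0.0231 gf 60.908002853393555
scraper plate x,y 0.03811114854031693 -0.00012095951043029126 z- 0.0881054822289698 yawerr 0.0005369653822281523 F px 3.169578774534294
```

Call:
carry_out(
  linear=[
    [-0.012,-0.0014,-0.0005],
    [-0.012,-0.0014,0],
    [-0.012,-0.0014,0],
    [-0.012,-0.0014,0],
    [-0.012,-0.0014,0],
    [-0.012,-0.0014,0],
  ],
  angular=[
    [0,0,0],
    [0,0,0],
    [0,0,0],
    [0,0,0],
    [0,0,0],
    [0,0,0],
  ],
  hand=[0,0,0,0,0,0],
)

```text
clock: 23.13
position: [0.6297, -0.0155, 0.3013]
ee_rot: [0.006, 0.664, 0.747, 0.003]
contact_force: [2.9, -1.1, 1.7]
width: 0.0232
gripper_force: 60.1
```

Call:
carry_out(
  linear=[
    [-0.012,-0.0014,0],
    [-0.012,-0.0014,0],
    [-0.012,-0.0014,0],
    [-0.012,-0.0014,0],
    [-0.012,-0.0014,0],
  ],
  angular=[
    [0,0,0],
    [0,0,0],
    [0,0,0],
    [0,0,0],
    [0,0,0],
  ],
  hand=[0,0,0,0,0],
)

```text
clock: 23.55
position: [0.5997, -0.019, 0.3013]
ee_rot: [0.006, 0.664, 0.747, 0.003]
contact_force: [5.4, 1.5, 16.5]
width: 0.0231
gripper_force: 63.3
```

```bash
python3 -c "
from plan import *
scr()"
```

```text
t 23.55 q [-0.15  0.38  1.61 -0.    1.13 -0.26] P [ 0.6   -0.019  0.301] z [ 0.013 -0.004 -1.   ] x [-0.117  0.993 -0.006] F [ 5.43  1.46 16.53] w 0.0231 gf 63.252877593040466
scraper plate x,y -0.028083996118727722 -0.00022335638261367476 z- 0.08808463788193893 yawerr 0.0002490912353825814 F px 5.567512889422656
```

Call:
carry_out(
  linear=[
    [-0.01,-0.0012,0.0006],
    [-0.01,-0.0012,0],
    [-0.01,-0.0012,0],
  ],
  angular=[
    [0,0,0],
    [0,0,0],
    [0,0,0],
  ],
  hand=[0,0,0],
)

```text
clock: 23.8
position: [0.5845, -0.0208, 0.3013]
ee_rot: [0.006, 0.664, 0.747, 0.002]
contact_force: [3.7, 0.7, 5.3]
width: 0.0235
gripper_force: 61.0
```

Call:
carry_out(
  linear=[
    [-0.01,-0.0012,0],
    [-0.01,-0.0012,0],
    [-0.01,-0.0012,0],
    [0,0,0],
  ],
  angular=[
    [0,0,0],
    [0,0,0],
    [0,0,0],
    [0,0,0],
  ],
  hand=[0,0,0,0],
)

```text
clock: 24.13
position: [0.5686, -0.0226, 0.3013]
ee_rot: [0.005, 0.664, 0.747, 0.002]
contact_force: [4.1, 0.4, 7.5]
width: 0.0231
gripper_force: 61.4
```

```bash
python3 -c "
from plan import *
scr()"
```

```text
t 24.13 q [-0.16  0.34  1.68 -0.    1.11 -0.28] P [ 0.569 -0.023  0.301] z [ 0.009 -0.004 -1.   ] x [-0.117  0.993 -0.005] F [4.14 0.43 7.54] w 0.0231 gf 61.448307037353516
scraper plate x,y -0.0594542258879801 -0.00019737278939995807 z- 0.08805785049482384 yawerr 0.000370288686062481 F px 4.166815647308106
```

Call:
carry_out(
  linear=[
    [-0.006,-0.0007,0],
    [-0.006,-0.0007,0],
    [0,0,0],
    [0,0,0],
  ],
  angular=[
    [0,0,0],
    [0,0,0],
    [0,0,0],
    [0,0,0],
  ],
  hand=[0,0,0,0],
)

```text
clock: 24.47
position: [0.5631, -0.0233, 0.3012]
ee_rot: [0.005, 0.664, 0.747, 0.002]
contact_force: [4.1, 0.4, 7.8]
width: 0.0234
gripper_force: 61.4
```

```bash
python3 - <<'E'
from plan import *
scr(); a=snap('scene','s13')[:,:,::-1]; b=snap('side','d13')[:,:,::-1]
old=cv2.imread('pics/s10.png'); od=cv2.imread('pics/d10.png')
d=cv2.absdiff(b,od).max(2); d0=(d>35).astype('uint8')
# bowl interior in side view: project the inner floor circle (z=.022)
cb=pc+px*-.107; th=np.linspace(0,2*np.pi,60)
for n,im,o in (('side',b,od),('scene',a,old)):
    fl=proj(n,cb+np.c_[.055*np.cos(th),.055*np.sin(th),0*th+.026]).astype(np.int32)
    mk=np.zeros(im.shape[:2],'uint8'); cv2.fillConvexPoly(mk,fl,1)
    dd=((cv2.absdiff(im,o).max(2)>25)&(mk>0)).astype('uint8'); k,l,ss,ct=cv2.connectedComponentsWithStats(dd)
    print(n,mk.sum(),[(x.tolist(),c.round(0).tolist()) for x,c in zip(ss[1:],ct[1:]) if x[4]>4])
# chips on slab top not covered: side view strips in front of the scraper
E
```

```text
t 24.47 q [-0.16  0.33  1.69 -0.    1.1  -0.28] P [ 0.563 -0.023  0.301] z [ 0.01  -0.004 -1.   ] x [-0.117  0.993 -0.005] F [4.12 0.36 7.81] w 0.0234 gf 61.44359529018402
scraper plate x,y -0.0650142742882593 -0.00023699375046914647 z- 0.08803979065219153 yawerr 0.00034305452835119155 F px 4.134457723574816
side 804 [([229, 193, 4, 2, 5], [231.0, 193.0]), ([218, 194, 39, 18, 469], [236.0, 203.0]), ([254, 197, 4, 5, 6], [256.0, 199.0])]
scene 1012 [([241, 190, 40, 32, 913], [260.0, 205.0])]
```

Call:
carry_out(
  linear=[
    [0,0,0.002],
    [0.008,0.0009,0],
    [0.008,0.0009,0],
    [0,0,0],
    [0,0,0],
  ],
  angular=[
    [0,0,0],
    [0,0,0],
    [0,0,0],
    [0,0,0],
    [0,0,0],
  ],
  hand=[0,0,0,0,0],
)

```text
clock: 24.98
position: [0.5668, -0.0226, 0.3013]
ee_rot: [-0.0, 0.664, 0.748, -0.004]
contact_force: [-8.1, -2.2, 15.9]
width: 0.0232
gripper_force: 62.6
```

Call:
carry_out(
  linear=[
    [0,0,0],
    [0,0,0],
    [0,0,0],
    [0,0,0],
    [0,0,0],
  ],
  angular=[
    [0,0,0],
    [0,0,0],
    [0,0,0],
    [0,0,0],
    [0,0,0],
  ],
  hand=[0.3,0.4,0.5,0.5,0.5],
)

```text
clock: 25.4
position: [0.57, -0.022, 0.2999]
ee_rot: [0.002, 0.664, 0.747, -0.0]
contact_force: [0.3, -0.1, 0.5]
width: 0.0422
gripper_force: 0.0
```

Call:
carry_out(
  linear=[
    [0,0,0.02],
    [0,0,0.05],
    [0,0,0.06],
    [0,0,0.06],
    [-0.02,-0.03,0.06],
    [-0.06,-0.05,0.02],
    [-0.06,-0.05,0.01],
    [-0.04,-0.05,0],
  ],
  angular=[
    [0,0,0],
    [0,0,0],
    [0,0,0],
    [0,0,0],
    [0,0,0],
    [0,0,0],
    [0,0,0],
    [0,0,0],
  ],
  hand=[0.5,0.5,0.5,0.5,0.5,0.5,0.5,0.5],
)

```text
clock: 26.07
position: [0.4783, -0.1124, 0.4431]
ee_rot: [0.004, 0.664, 0.748, 0.0]
contact_force: [-0.1, -0.1, 0.1]
width: 0.0422
gripper_force: 0.0
```

Call:
carry_out(
  linear=[
    [0,0,0],
    [0,0,0],
    [0,0,0],
  ],
  angular=[
    [0,0,0],
    [0,0,0],
    [0,0,0],
  ],
  hand=[0.5,0.5,0.5],
)

```text
clock: 26.32
position: [0.4804, -0.112, 0.441]
ee_rot: [0.003, 0.665, 0.747, 0.001]
contact_force: [0.3, -0.6, 0.5]
width: 0.0428
gripper_force: 0.0
```

```bash
python3 - <<'E'
from plan import *
scr(); a=snap('wrist','w14')[:,:,::-1]; snap('scene','s14'); snap('side','d14')
g=a.min(2)
cb=pc+px*-.107; th=np.linspace(0,2*np.pi,60)
e=proj('wrist',cb+np.c_[.075*np.cos(th),.075*np.sin(th),0*th+.06],'w14'); print('rim px',e.min(0),e.max(0))
P=np.array([[-.08,-.09],[-.08,.09],[.08,.09],[.08,-.09]]); W=pc+P[:,:1]*px+P[:,1:]*py+[0,0,.088]; print('plate px',proj('wrist',W,'w14').round(0).tolist())
f=proj('wrist',cb+np.c_[.045*np.cos(th),.045*np.sin(th),0*th+.022],'w14').astype(np.int32); x0,y0=f.min(0);x1,y1=f.max(0); print(x0,y0,x1,y1)
for v in range(max(y0,0),min(y1,384),3): print(v,' '.join('%3d'%k for k in g[v,max(x0,0):x1:3]))
E
```

```text
t 26.32 q [-0.37  0.13  1.61 -0.    1.4  -0.49] P [ 0.48  -0.112  0.441] z [ 0.005 -0.003 -1.   ] x [-0.117  0.993 -0.003] F [ 0.28 -0.55  0.46] w 0.0428 gf 0.0
scraper plate x,y -0.15744574201671313 -0.07863224771709808 z- 0.22784794515398726 yawerr -7.42837185460643e-06 F px 0.21301875719036836
rim px [230.016  12.203] [370.691 160.392]
plate px [[325.0, 180.0], [340.0, -14.0], [518.0, -14.0], [473.0, 180.0]]
257 49 333 129
49 112 108 108 111 112 114 117 119 118 116 119 125 123 125 123 123 122 127 123 109 111 112 112 112 115 107
52 113 113 114 111 110 111 115 124 178 200 197 185 174 193 189 175 133 125 110 107 113 110 115 113 111 108
55 111 111 113 115 114 121 189 198 202 200 195 193 188 191 193 187 190 177 116 112 112 115 115 116 112 107
58 114 113 112 112 171 200 188 195 197 202 192 196 174 193 189 192 183 169 187 144 111 115 114 118 114 105
61 113 114 113 180 198 202 192 193 198 204 198 195 192 140 192 189 183 189 179 163 144 114 118 118 117  99
64 112 111 181 203 201 202 197 191 197 199 200 195 192 194 147 190 190 187 181 105 163 129 120 117 116 106
67 113 138 199 178 178 171 1
[... 1528 characters left out ...]
 192 192 195 112 112 103  92 166 163 137 130 103  78
112 101 189 204 200 200 200 197 195 197 197 196 196 193 191 194 195 189 182 140 162 159 153 139 130  83  77
115  90  90 147 202 198 203 195 197 196 195 197 195 196 190 181 196 187 189 148 163 155 140 139 123  84  77
118  91  91  94 143 184 203 198 198 192 194 197 194 195 190 175 197 187 190 156 158 139 141 139 116  96  77
121  91  91  91  94 115 116 201 195 194 195 194 196 195 195 189 188 177 139 119 140 138 141 138 109  87  79
124  92  92  93  93  92 103 119 181 187 194 195 196 192 193 188 192 182 137 140 140 139 141 138 110  80  74
127  92  94  94  94  90  91  95  96 110 138 194 193 191 187 163 146 147 140 139 139 139 141 139 106  78  80
```

```bash
python3 - <<'E'
from plan import *
g=cv2.imread('pics/w14.png').min(2)
for v in range(50,130): print(''.join('#' if k<125 else '+' if k<155 else '-' if k<172 else '.' for k in g[v,278:336]))
def blobs(n,f,t):
    g=cv2.imread(f'pics/{f}.png').min(2); P=np.array([[-.078,-.088],[-.078,.088],[.078,.088],[.078,-.088]]); W=pc+P[:,:1]*px+P[:,1:]*py+[0,0,.088]
    mk=np.zeros_like(g); cv2.fillConvexPoly(mk,proj(n,W,f).round().astype(np.int32),1)
    k,l,ss,ct=cv2.connectedComponentsWithStats(((g<t)&(mk>0)).astype('uint8'))
    for i in range(1,k):
        if ss[i,4]>5: c=onz(n,ct[i],.09,f)[0]-pc; print(f,ss[i].tolist(),'x',(c@px).round(3),'y',(c@py).round(3))
blobs('wrist','w14',170); blobs('scene','s14',185)
E
```

```text
#######+++++----++..+#++#####++++#########################
##+++--........--....+-++++###++##########################
#+-..........--..........-++#+++##########################
-.....................-....-+++###########################
..............-..............--+##########################
.............-+................-+#########################
..............++..............--++-+######################
...............++.............---..+######################
................+-..........---....-+#####################
................++..........--....---+####################
.................++........+--....----+###################
..................++..............-----+##################
..................-#..............---+--+#################
...................++.............-+##---+################
....................++............+##+---++###############
.....................++..........-##------+###############
.....................-#.........-+---------+##############
......................++.......-+#---------++#############
......................-#+......+------
[... 3309 characters left out ...]
+++++########--
###+.......................-++++++++++++++++++++########..
####+..................---++++++++++++++++++++++########..
######+..............-++++++++++++++++++++++++++########..
#######+........---+++++++++++++++++++++++++++++########..
##########+++++++++++++++++++++++++++++++++++++########+..
w14 [345, 0, 14, 10, 112] x -0.069 y 0.075
w14 [494, 0, 15, 10, 115] x 0.066 y 0.076
w14 [327, 13, 76, 166, 8158] x -0.05 y 0.003
w14 [459, 164, 12, 11, 100] x 0.066 y -0.078
s14 [222, 195, 14, 18, 90] x -0.057 y -0.081
s14 [234, 197, 51, 19, 601] x -0.054 y -0.002
s14 [287, 206, 4, 4, 9] x -0.065 y 0.077
s14 [217, 241, 4, 3, 10] x 0.071 y -0.078
s14 [281, 251, 4, 3, 10] x 0.071 y 0.078
```

```bash
python3 - <<'E'
from plan import *
a=cv2.imread('pics/w14.png'); h=cv2.cvtColor(a,cv2.COLOR_BGR2HSV); m=cv2.inRange(h,(3,80,40),(22,255,255)); m[:,:300]=0; m[190:]=0
ys,xs=np.nonzero(m); r=cv2.minAreaRect(np.c_[xs,ys].astype(np.float32)); print(r)
P=onz('wrist',cv2.boxPoints(r),.168,'w14')-pc; print('grip plate x,y',(P@px).round(3),(P@py).round(3))
# bowl rim in scene: left/right transitions
g=cv2.imread('pics/s14.png').astype(int).sum(2); g2=cv2.imread('pics/s10.png').astype(int).sum(2)
for v in (184,188): print(v,[int(np.argmax(np.abs(np.diff(q[v,228:250])))+228) for q in (g,g2)],[int(np.argmax(np.abs(np.diff(q[v,278:296])))+278) for q in (g,g2)])
d=cv2.absdiff(cv2.imread('pics/d14.png'),cv2.imread('pics/d10.png')).max(2)[110:155,178:226]; print('pile diff',(d>40).sum(),d.size)
d=cv2.absdiff(cv2.imread('pics/s14.png'),cv2.imread('pics/s7.png' if False else 'pics/s10.png')).max(2)[170:260,370:450]; print('pile diff scene',(d>40).sum(),d.size)
E
```

```text
((368.5043640136719, 86.46724700927734), (51.08127212524414, 127.40581512451172), 7.594643592834473)
grip plate x,y [-0.094 -0.089 -0.054 -0.054] [-0.04   0.048  0.044 -0.045]
184 [241, 240] [282, 282]
188 [237, 237] [286, 286]
pile diff 520 2160
pile diff scene 0 7200
```

```bash
python3 -c "
from rig import manip
print(manip.sign_off())"
```

```text
the job is handed in; nothing more can be done
None
```

I handed the job in at about 26 s: the top bowl stands under the front edge against the stop, the plate top is clear of chips, and the scraper stands released on the plate. I could not get a clean count of all four chips in the bowl from the last images, and the push against the stop peaked at about 19 N before I eased it back to about 6 N.

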